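# Level the bearing heater, lay out the bearings and switch on at 110 degrees

## Robot

A 6-joint arm with a two-finger parallel gripper is mounted at the origin on the work surface. World frame = base frame: x ahead of the robot, y to its left, z up, the work surface at z = 0. Lengths are in m, angles in rad, forces in N, time in s.
With the tool pointing down it reaches from about 0.35 to 0.85 m from the base axis. Payload 8.1 kg.
Tool frame: the origin (TCP) lies midway between the tips of the shut fingers; the grasp point (between the pads) lies 19 mm behind it (robot.grip_point_offset is the distance from the TCP to the grasp point, in m); z points along the fingers, y is the line along which they close (so a half turn about z gives the same grasp; the last joint's range is limited). The gripper opens to 93 mm and grips with 3 to 60 N. Pads are 15 mm wide; open, the fingers measure 128 mm over their backs; the gripper's body (75 mm by 188 mm) begins 65 mm behind the grasp point.
Start: joints at [1.214, 0.13, 1.488, -0, 1.523, -0.085], TCP at [0.161, 0.578, 0.219] pointing down, gripper open.
Joint ranges: [-2.96, 2.96], [-0.89, 2.26], [0.02, 2.5], [-1.34, 4.48], [0, 2.73], [-2.66, 2.66]. Speed limits (rad/s): [2.39, 2.39, 2.79, 3.14, 3.14, 3.14].

## Interface

Orientations are given as a rotation vector (axis times angle).
In Python, from plant import robot, read_camera, job gives the robot as it stands.
- The arm moves only by the shell command python3 -m inch 'ROWS' [FORCE]. ROWS is JSON, one flat list of numbers, 5 for each row, row after row: the shift along the world's x, y, z in mm, then the turn about the world's z in degrees, then the opening in per cent of the stroke, from 0 (shut) to 100 (fully open). In form: [dx, dy, dz, yaw, hand, dx, dy, dz, yaw, hand, ...]. A call has 1 to 10 rows; each row is the pose to reach, as a shift and turn from the pose commanded when the call began; what a row does not reach only later rows make up. A row lasts 1/12 s, in which the tool goes at most 41.7 mm and 7.16 degrees, less where a joint would pass 70% of its speed; a pose out of reach is approached as far as the arm can. A call with a gripper value outside its range is refused whole. The fingers move at their own pace and stop on an object; FORCE is the grip in N (left out, the last holds). Time passes only in rows, so rows that repeat a pose let the fingers close. It gives the time, the measured TCP pose, the force, the opening and the grip force at its end, in the units of the state.
- robot.read_state(): the state, without advancing time (a new reading comes with each control period).
- read_camera(name): name is "scene" or "top" or "wrist"; returns a dict with "image" (384x512x3 uint8, blue, green, red), "K" (3x3 intrinsics, pixels), "D" ([k1, k2, p1, p2, k3] as OpenCV has them; the pictures are not rectified), "extrinsics" (4x4, takes a point from world to camera coordinates); the wrist camera has in their place "mount" (4x4, takes a point from camera to tool coordinates, whose origin is the TCP and whose axes are the flange's). Camera axes: x right, y down, z forward; pixel columns grow to the right and rows downward; lengths in m; the calibration is good to about 2 mm. A picture is of the moment at which its call begins: read the wrist's pose just before it. There is no depth.
- job.close_job(): hands the job in; it is judged then, once.
The state is a dict: "t": time; "q": joint angles; "dq": joint speeds; "joint_torque": joint torques, N m; "tool_pos": TCP position; "orientation": TCP orientation; "force": force on the tool from outside, world axes, zero at the start; "wrist_torque": the same for the moment, N m; "opening": finger opening in m; "gripper_force": force on a finger pad.
Only numpy, scipy, OpenCV 4.12 (cv2) and the standard library are available. Lean on these libraries where they do the work, as an engineer would, in place of code of your own. Each camera call takes 0.05 s, during which the arm holds its last target. There are 200 camera calls.

## Task

The bearing heater leans and rocks on the bench: first, with its plate still empty, turn its two front levelling screws until it stands level, both red balls of its level between their lines, with all four feet firmly on the bench. Then lay every bearing from the black mat flat and wholly on the heating plate, each with a clear gap (about 10 mm) to the next, and set the thermostat to its red mark (110 degrees). Last of all push the toggle switch fully over to on, leaving the heater about where it stands, still level, and the other things on the bench undisturbed.

Things in the scene. Friction and masses are not known exactly. Their poses are not given: they have to be found in the camera images.
- heater: Bearing heater: loose blue box, 240 mm deep (x), 400 wide (y), 6.8 kg, on 4 rubber feet. Origin: mid-box in the plane of the rear soles (bench level); x to the back, y left, z up. Deck 82 mm up. Heating plate: bare aluminium, 200 (x) by 280 (y) mm, face 86 mm up, centre 45 mm left. Two-way ball level on the right: its red balls run to the low side, 6 mm per degree. Front feet start too short
- screw_left (a joint): Turn of the left front levelling screw (rad, 0 to 15), by the hand knob atop it; stays put. Grows CLOCKWISE from above; the foot then goes DOWN 4 mm per full turn, lifting that corner once it bears. 0: sole 6 mm short of the rear feet's plane; 9.42: in that plane. Starts at 3.0 to 6.4, each side its own. Needs 0.1 N m
- screw_left_grip (a point): Centre of the left screw's black ribbed hand knob, 16 mm above its underside: where to grip. Upright cylinder 40 mm across, 26 mm tall, top about 122 mm over the bench 85 mm in front of and 230 mm left (+y) of the heater's middle; its underside is 14 mm above the deck. White line on top shows the turn. Moves up and down with its foot
- front_foot_left: Left front foot: rubber pad 36 mm across under the left screw's 12 mm spindle, at the front left corner; goes up and down along the heater's z with that screw. Origin: centre of its sole
- rear_foot_left: Left rear foot, fixed: rubber pad 36 mm across, 90 mm behind (+x) and 175 mm left (+y) of the heater's middle. Origin: centre of its sole. Each rubber foot sinks under half a millimetre under its share of the weight (15 to 20 N)
- screw_right (a joint): Turn of the right front levelling screw (rad, 0 to 15), by the hand knob atop it; stays put. Grows CLOCKWISE from above; the foot then goes DOWN 4 mm per full turn, lifting that corner once it bears. 0: sole 6 mm short of the rear feet's plane; 9.42: in that plane. Starts at 3.0 to 6.4, each side its own. Needs 0.1 N m
- screw_right_grip (a point): Centre of the right screw's black ribbed hand knob, 16 mm above its underside: where to grip. Upright cylinder 40 mm across, 26 mm tall, top about 122 mm over the bench 85 mm in front of and 230 mm right (-y) of the heater's middle; its underside is 14 mm above the deck. White line on top shows the turn. Moves up and down with its foot
- front_foot_right: Right front foot: rubber pad 36 mm across under the right screw's 12 mm spindle, at the front right corner; goes up and down along the heater's z with that screw. Origin: centre of its sole
- rear_foot_right: Right rear foot, fixed: rubber pad 36 mm across, 90 mm behind (+x) and 175 mm right (-y) of the heater's middle. Origin: centre of its sole. Each rubber foot sinks under half a millimetre under its share of the weight (15 to 20 N)
- thermostat (a joint): Thermostat knob (rad, 0 to 4.5): grows clockwise from above, stays put. 0.0225 rad per degree C; black tick on the white dial every 20 degrees (0.45 rad), 0 with the pointer to the heater's front (-x). Red mark = 110 degrees = 2.475 rad. Starts at 0.2 to 1.5. Needs 0.05 N m
- thermostat_grip (a point): On the thermostat knob's axis, 7 mm below its top: where to grip, 119 mm over the heater's origin plane, 50 mm behind and 148 mm right of its middle. Grip: upright black bar 42 mm long, 14 mm wide, 32 mm tall on a disc 44 mm across, white pointer line on top. The point turns with the knob: the bar lies along its x, the pointing end is -x
- switch (a joint): Mains toggle (rad): 0 off, leaning to the heater's front (-x); 1.0 on, leaning to its back (+x). Swings in the heater's x-z plane, stays put, takes about 1.2 N at the tip. Starts at 0
- switch_tip (a point): Centre of the toggle's red ball (16 mm), at the end of a stick 42 mm from its pivot. Pivot: 92 mm over the heater's origin plane, 78 mm in front of and 148 mm right of its middle; under it a grey block 46 (x) by 34 by 12 mm on the deck. In front of the block lies 19 mm of bare deck; the ball level (42 by 46 mm, 13 mm tall) is centred 56 mm behind the pivot
- bearing_1_mid (a point): Centre (half-way up) of a bearing: steel ring 52 mm across, 15 mm thick, 25 mm bore, red seal, 0.13 kg; z is its axis, either face may be up. Starts flat on a black rubber mat (250 by 250 by 3 mm, fixed) on the bench left of the heater. Pick it from above across the outside. Three to five bearings are there; an absent one reads None from the start
- bearing_2_mid (a point): Centre (half-way up) of a bearing: steel ring 52 mm across, 15 mm thick, 25 mm bore, red seal, 0.13 kg; z is its axis, either face may be up. Starts flat on a black rubber mat (250 by 250 by 3 mm, fixed) on the bench left of the heater. Pick it from above across the outside. Three to five bearings are there; an absent one reads None from the start
- bearing_3_mid (a point): Centre (half-way up) of a bearing: steel ring 47 mm across, 14 mm thick, 20 mm bore, dark grey seal, 0.11 kg; z is its axis, either face may be up. Starts flat on a black rubber mat (250 by 250 by 3 mm, fixed) on the bench left of the heater. Pick it from above across the outside. Three to five bearings are there; an absent one reads None from the start
- bearing_4_mid (a point): Centre (half-way up) of a bearing: steel ring 47 mm across, 14 mm thick, 20 mm bore, dark grey seal, 0.11 kg; z is its axis, either face may be up. Starts flat on a black rubber mat (250 by 250 by 3 mm, fixed) on the bench left of the heater. Pick it from above across the outside. Three to five bearings are there; an absent one reads None from the start
- bearing_5_mid (a point): Centre (half-way up) of a bearing: steel ring 47 mm across, 14 mm thick, 20 mm bore, dark grey seal, 0.11 kg; z is its axis, either face may be up. Starts flat on a black rubber mat (250 by 250 by 3 mm, fixed) on the bench left of the heater. Pick it from above across the outside. Three to five bearings are there; an absent one reads None from the start
- table: The grey workbench: flat and level, top at z = 0
- socket: Loose steel socket, 28 mm across, 32 mm tall, standing on the mat's edge nearest the robot: leave alone. Origin under its centre
- grease_tin: Loose round tin, 80 mm across, 55 mm tall, yellow label: leave alone. Origin under its centre
- spray_can: Loose spray can, 62 mm across, 190 mm tall, green label: leave alone. Origin under its centre
- screwdriver: Loose screwdriver, yellow handle, 200 mm long along its x, in front of the heater: leave alone. Origin under its middle
- mug: Loose blue mug, 80 mm across, 90 mm tall: leave alone. Origin under its centre
Not all that is in view belongs to the job. What is shaped like the part that bears bearing_3_mid but green is not meant.

How it is judged:
By the outcome, as a careful person would: the job done as asked, in the order asked, and still so for the second after the job is handed in, with the robot touching nothing.
Of bearing_1, bearing_2, bearing_3, bearing_4, bearing_5 only 3 to 5 are there at a start; the rules pass over those that are not, and their reading is None.
At some moment in a run one of bearing_1, bearing_2, bearing_3, bearing_4, bearing_5 may be knocked a few centimetres aside while the robot is not near it.
Once in a run the grip may slacken for a moment while it holds something.
It also fails if it takes over 210 s, if anything falls off the work surface, if the arm or the gripper's body presses on something with over 40 N, if the wrist force passes 120 N, or if a joint passes its speed limit or range.

## Working session

There is one attempt and no reset: what is moved stays moved. The work goes in short steps, Python scripts to look and compute and a shell command to move; the robot and the scene stay as the last step left them, time stands still between calls to the robot, and variables do not carry over. Pictures are saved under pics/ and viewed, at most 14 in all, crops included, and the job is handed in when it is done.

```bash
ls; mkdir -p pics; python3 - <<'E'
from plant import robot, read_camera
import cv2, numpy as np
s=robot.read_state();print(s['t'],s['tool_pos'],s['orientation'],s['opening'],robot.grip_point_offset)
ims=[]
for n in ['scene','top']:
    c=read_camera(n);ims.append(c['image']);cv2.imwrite(f'pics/{n}0.png',cv2.resize(c['image'],(800,600)));print(n,c['K'].tolist() if hasattr(c['K'],'tolist') else c['K'],c['D'],c['extrinsics'])
    np.save(f'pics/{n}0.npy',c['image'])
E
```

```text
pics
0.0 [0.16086876 0.57744773 0.21761095] [-4.25642768e-01 -3.11220166e+00  2.74621751e-03] 0.09270349926182461 0.0188
scene [[350.37156294592654, 0.0, 258.9529039047585], [0.0, 350.37156294592654, 189.74718015035413], [0.0, 0.0, 1.0]] [-0.00970966  0.          0.          0.          0.        ] [[-0.52656071  0.85009353  0.00864907  0.27694515]
 [ 0.53241188  0.33768132 -0.77621447 -0.23343664]
 [-0.66277553 -0.40411918 -0.63040961  1.55281929]
 [ 0.          0.          0.          1.        ]]
top [[442.51949802985655, 0.0, 257.927082920682], [0.0, 442.51949802985655, 180.48329692840838], [0.0, 0.0, 1.0]] [-0.16827487  0.          0.          0.          0.        ] [[ 0.02293669 -0.99970017  0.00857252 -0.01176341]
 [-0.98936718 -0.02392977 -0.14345711  0.57299988]
 [ 0.14361923 -0.00519094 -0.98961941  1.51127754]
 [ 0.          0.          0.          1.        ]]
```

View pics/top0.png

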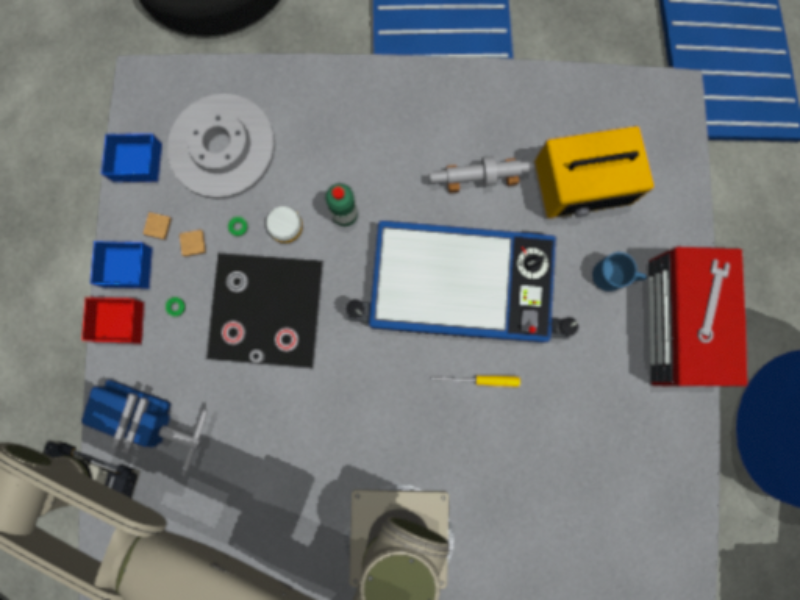

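View pics/scene0.png

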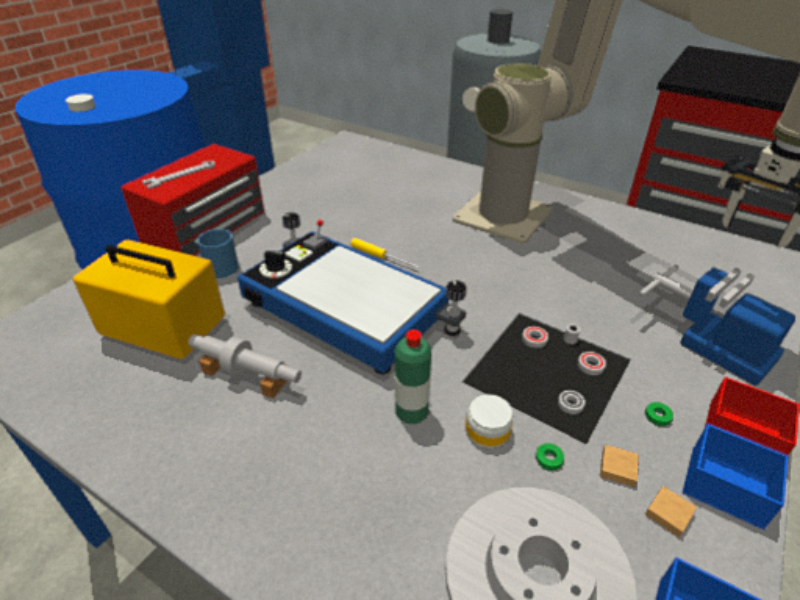

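The top view shows two red bearings at (233,332) and (287,340) and one grey at (237,281). The socket is at (256,355), the heater at about (463,280), and its knobs at (356,309) and (567,326). Three bearings are present, and the green rings are decoys.

```bash
cat > h.py <<'E'
import numpy as np, cv2
from scipy.spatial.transform import Rotation as R
from plant import robot, read_camera
def look(n):
    s=robot.read_state(); c=read_camera(n)
    if 'extrinsics' in c: T=np.linalg.inv(np.array(c['extrinsics']))
    else:
        W=np.eye(4);W[:3,:3]=R.from_rotvec(s['orientation']).as_matrix();W[:3,3]=s['tool_pos'];T=W@np.array(c['mount'])
    return dict(img=c['image'],K=np.array(c['K']),D=np.array(c['D']),T=T,s=s)
def ray(c,uv):
    p=cv2.undistortPoints(np.array(uv,float).reshape(-1,1,2),c['K'],c['D']).reshape(-1,2)
    d=np.c_[p,np.ones(len(p))]@c['T'][:3,:3].T
    return c['T'][:3,3],d
def plane(c,uv,z):
    o,d=ray(c,uv); return o+d*((z-o[2])/d[:,2])[:,None]
def proj(c,P):
    Ti=np.linalg.inv(c['T']);P=np.array(P,float).reshape(-1,3)
    return cv2.projectPoints(P,cv2.Rodrigues(Ti[:3,:3])[0],Ti[:3,3],c['K'],c['D'])[0].reshape(-1,2)
def blobs(m,amin=10):
    n,l,st,ce=cv2.connectedComponentsWithStats(m.astype(np.uint8)); return [(ce[i],st[i]) for i in range(1,n) if st[i][4]>=amin]
def tcp():
    s=robot.read_state(); Rm=R.from_rotvec(s['orientation']).as_matrix()
    return s['tool_pos'], np.degrees(np.arctan2(Rm[1,1],Rm[0,1]))  # pos, direction of closing line
E
python3 - <<'E'
from h import *
np.set_printoptions(precision=4,suppress=True)
c=look('top'); I=c['img'].astype(int);h=cv2.cvtColor(c['img'],cv2.COLOR_BGR2HSV)
B,G,Rr=I[...,0],I[...,1],I[...,2]
m=(B>200)&(Rr>200)&(G>200); m[:,:230]=0; m[:,340:]=0
cn=max(cv2.findContours(m.astype(np.uint8),0,2)[0],key=cv2.contourArea)
r=cv2.minAreaRect(cn);print('plate',r)
P=plane(c,cv2.boxPoints(r),.084);print(P, P.mean(0))
print([np.linalg.norm(P[i]-P[i-1]) for i in range(4)], [np.degrees(np.arctan2(*(P[i]-P[i-1])[1::-1])) for i in range(4)])
px=np.array([[356,309],[567,326],[533,263],[530,329]])/1.5625
print('knobs',plane(c,px[:2],.12)); print('thermo,switch',plane(c,px[2:],.12))
px=np.array([[233,332],[287,340],[237,281],[256,355],[340,195],[283,224],[615,270],[500,381]])/1.5625
print('bearings etc',plane(c,px,.018))
cw=read_camera('wrist');print(cw['mount'],cw['K'][0]);print(tcp())
E
```

```text
plate ((283.94036865234375, 178.0094451904297), (80.56932830810547, 55.75397491455078), 5.04245138168335)
[[ 0.4911  0.0564  0.084 ]
 [ 0.6838  0.0449  0.084 ]
 [ 0.6661 -0.2333  0.084 ]
 [ 0.4732 -0.2167  0.084 ]] [ 0.5785 -0.0872  0.084 ]
[np.float64(0.2736227219968872), np.float64(0.1930091408471833), np.float64(0.2788276589639605), np.float64(0.19360452375715526)] [np.float64(86.24332214995407), np.float64(-3.397469186621604), np.float64(-93.64202214002296), np.float64(175.06114382595237)]
knobs [[ 0.5015  0.1004  0.12  ]
 [ 0.4752 -0.3505  0.12  ]]
thermo,switch [[ 0.6099 -0.2771  0.12  ]
 [ 0.4673 -0.2702  0.12  ]]
bearings etc [[ 0.4522  0.3859  0.018 ]
 [ 0.4376  0.261   0.018 ]
 [ 0.5696  0.3831  0.018 ]
 [ 0.4016  0.3304  0.018 ]
 [ 0.7777  0.1531  0.018 ]
 [ 0.7057  0.283   0.018 ]
 [ 0.6167 -0.4915  0.018 ]
 [ 0.3567 -0.2218  0.018 ]]
[[-0.0001 -0.9538 -0.3003  0.0839]
 [ 1.     -0.     -0.0002 -0.0002]
 [ 0.0002 -0.3003  0.9538 -0.1651]
 [ 0.      0.      0.      1.    ]] [298.15    0.    255.909]
(array([0.1609, 0.5777, 0.218 ]), np.float64(74.43002961891035))
```

```bash
python3 -m inch '[150,-200,30,0,100,150,-200,30,0,100,150,-200,30,0,100,150,-200,30,0,100,150,-200,30,0,100,150,-200,30,0,100,150,-200,30,0,100]'; python3 -m inch '[205,-645,30,12,100,205,-645,30,12,100,205,-645,30,12,100,205,-645,30,12,100,205,-645,30,12,100,205,-645,30,12,100,205,-645,30,12,100,205,-645,30,12,100,205,-645,30,12,100,205,-645,30,12,100]'
```

```text
t: 0.78
tool_pos: [0.3151, 0.3735, 0.2498]
orientation: [0.433, 3.108, -0.001]
force: [-0.0, 0.2, 0.6]
opening: 0.093
gripper_force: 0.0
t: 1.62
tool_pos: [0.4361, -0.0166, 0.2672]
orientation: [0.098, 3.139, 0.0]
force: [0.6, 0.1, 1.0]
opening: 0.0929
gripper_force: 0.0
```

```bash
python3 -m inch '[18,-230,-80,0,100,18,-230,-80,0,100,18,-230,-80,0,100,18,-230,-80,0,100,18,-230,-80,0,100,18,-230,-80,0,100,18,-230,-80,0,100,18,-230,-80,0,100,18,-230,-80,0,100]'; python3 - <<'E'
from h import *
print(tcp(),robot.read_state()['q'])
c=look('wrist');cv2.imwrite('pics/w1.png',cv2.resize(c['img'],(800,600)))
E
```

```text
t: 2.37
tool_pos: [0.4539, -0.2441, 0.1868]
orientation: [-0.099, -3.14, -0.001]
force: [-0.0, -0.3, 0.4]
opening: 0.093
gripper_force: 0.0
(array([ 0.45388071, -0.2441462 ,  0.18679816]), np.float64(86.39520949281967)) [-5.93377001e-01 -8.19862353e-02  1.76227863e+00  4.86568843e-04
  1.46213838e+00 -2.10131103e+00]
```

View pics/w1.png

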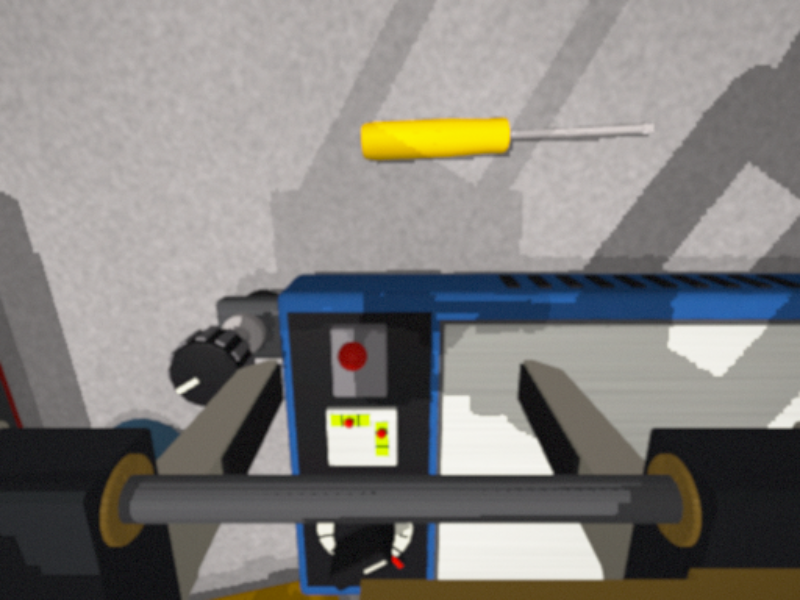

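The wrist view shows the level at (362,437) with both red balls, the red switch ball at (352,356), the right knob at (205,365), and the thermostat at (365,545). I'll move closer to read the level.

```bash
python3 -m inch '[96,-30,-30,0,100,96,-30,-30,0,100,96,-30,-30,0,100,96,-30,-30,0,100,96,-30,-30,0,100]'; python3 - <<'E'
from h import *
print(tcp())
c=look('wrist');a=c['img'];np.save('pics/w2.npy',a)
u=proj(c,[[.543,-.278,.095]])[0];print(u)
x,y=int(u[0]),int(u[1]);x0,y0=x-55,y-42;print(x0,y0)
cv2.imwrite('pics/w2.png',np.hstack([cv2.resize(a[y0:y0+84,x0:x0+110],None,fx=7,fy=7,interpolation=cv2.INTER_NEAREST)]))
cv2.imwrite('pics/w2f.png',a)
h=cv2.cvtColor(a,cv2.COLOR_BGR2HSV)
m=((h[...,0]<8)|(h[...,0]>172))&(h[...,1]>140)&(h[...,2]>90)
for b in blobs(m,6): print(b[0].round(2),b[1])
E
```

```text
t: 2.83
tool_pos: [0.5507, -0.2729, 0.1567]
orientation: [-0.094, -3.139, -0.001]
force: [-0.3, -0.6, -0.1]
opening: 0.0928
gripper_force: 0.0
(array([ 0.55069396, -0.27294791,  0.15673558]), np.float64(86.5753795061687))
[249.38363015 200.22787211]
194 158
[251.85 103.44] [240  92  25  25 508]
[242.85 184.35] [241 182   5   6  26]
[268.46 193.31] [266 191   6   6  26]
[275.53 300.84] [272 297   8   8  38]
```

View pics/w2.png

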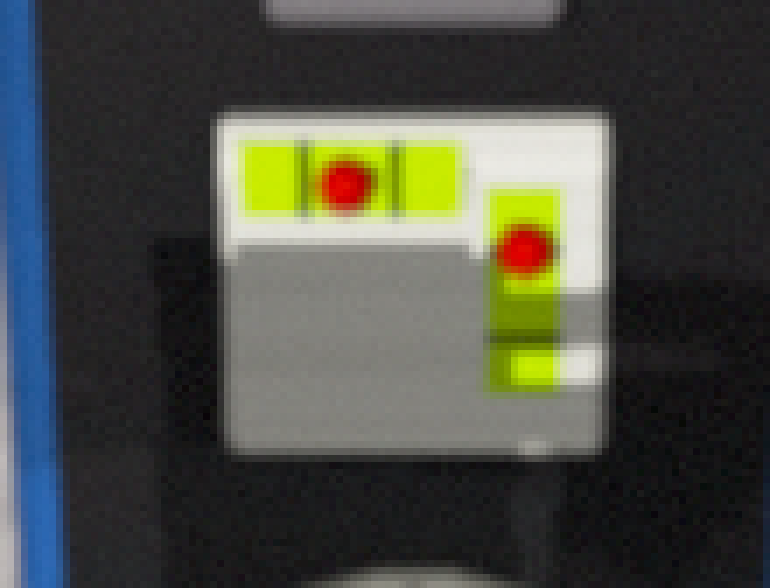

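Both lines of the roll vial show at 303 and 397 in the crop. Its ball is at 346, about 0.08° low to the right. The pitch ball is at 250 against a centre of 291, so the heater is about 0.86° low at the front. That makes the turns needed about 195° on the left and 250° on the right. I'll check the knob positions in the same frame.

```bash
python3 - <<'E'
import cv2
a=cv2.imread('pics/w2f.png');cv2.imwrite('pics/w2g.png',cv2.resize(a[20:340,80:400],(800,800))[:600] if 0 else cv2.resize(a[30:350,90:410],(600,600),interpolation=cv2.INTER_CUBIC))
E
```

```text
(no output)
```

View pics/w2g.png

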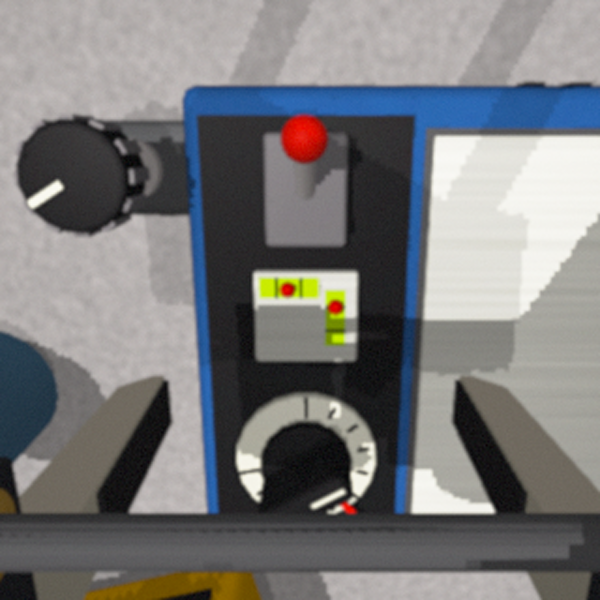

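```bash
python3 - <<'E'
from h import *
np.set_printoptions(precision=4,suppress=True)
c=look('wrist')
f=lambda p:(90+p[0]*320/600-.25,30+p[1]*320/600-.25)
print('Rknob',plane(c,[f((73,175))],.121))
print('level',plane(c,[f((253,270)),f((358,270)),f((360,362)),f((255,362))],.095),plane(c,[f((306.5,316))],.095))
print('plate FR',plane(c,[f((430,131))],.084)); print('deck edge R front',plane(c,[f((185,88)),f((207,515))],.081))
print('switch ball',plane(c,[[251.85,103.44]],.129)); print('redmark',plane(c,[[275.5,300.8]],.083)); print(tcp())
E
```

```text
Rknob [[ 0.4758 -0.353   0.121 ]]
level [[ 0.5198 -0.2962  0.095 ]
 [ 0.5225 -0.2524  0.095 ]
 [ 0.564  -0.253   0.095 ]
 [ 0.5612 -0.2991  0.095 ]] [[ 0.5413 -0.2752  0.095 ]]
plate FR [[ 0.4689 -0.2204  0.084 ]]
deck edge R front [[ 0.4465 -0.3183  0.081 ]
 [ 0.65   -0.3332  0.081 ]]
switch ball [[ 0.4682 -0.2711  0.129 ]]
redmark [[ 0.6488 -0.2609  0.083 ]]
(array([ 0.55  , -0.2736,  0.1579]), np.float64(86.51257860035649))
```

```bash
python3 -m inch '[-75,-80,0,0,65,-75,-80,0,0,65,-75,-80,0,0,65,-75,-80,0,0,65,-75,-80,-30,0,65,-75,-80,-65,0,65,-75,-80,-65,0,65,-75,-80,-65,0,65]' 25; python3 - <<'E'
from h import *
print(tcp(),robot.read_state()['q'][[0,5]])
c=look('wrist');cv2.imwrite('pics/w3.png',cv2.resize(c['img'],(640,480)))
E
```

```text
t: 3.6
tool_pos: [0.4735, -0.3527, 0.091]
orientation: [-0.097, -3.137, -0.004]
force: [0.2, -0.4, -0.6]
opening: 0.0603
gripper_force: 0.0
(array([ 0.47349061, -0.35274203,  0.09099558]), np.float64(86.44251560925697)) [-0.72719584 -2.23594613]
```

View pics/w3.png

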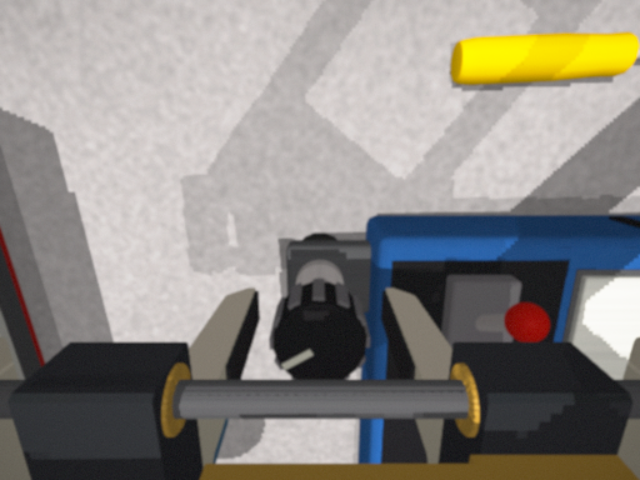

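The knob sits between the fingers, centred at about (320,340). Now I'll close and turn clockwise.

```bash
python3 -m inch '[0,0,0,0,20,0,0,0,0,20,0,0,0,0,20,0,0,0,0,20,0,0,0,0,20]' 25; python3 -m inch '[0,0,0,-7,20,0,0,0,-14,20,0,0,0,-21,20,0,0,0,-28,20,0,0,0,-35,20,0,0,0,-42,20,0,0,0,-49,20,0,0,0,-56,20,0,0,0,-63,20,0,0,0,-70,20]'; python3 -m inch '[0,0,0,-7,20,0,0,0,-14,20,0,0,0,-21,20,0,0,0,-28,20,0,0,0,-35,20,0,0,0,-42,20,0,0,0,-49,20,0,0,0,-56,20,0,0,0,-63,20,0,0,0,-70,20]'
```

```text
t: 4.07
tool_pos: [0.4762, -0.3534, 0.0939]
orientation: [0.097, 3.138, 0.002]
force: [0.1, 9.6, 9.8]
opening: 0.0393
gripper_force: 25.0
t: 4.9
tool_pos: [0.4773, -0.3526, 0.0939]
orientation: [1.886, 2.51, 0.007]
force: [4.2, 12.4, 7.8]
opening: 0.0398
gripper_force: 25.0
t: 5.73
tool_pos: [0.4781, -0.3529, 0.0939]
orientation: [2.986, 0.975, 0.009]
force: [8.6, 10.4, 3.4]
opening: 0.0398
gripper_force: 25.0
```

```bash
python3 -m inch '[1,1,0,-7,20,1,1,0,-14,20,1,1,0,-21,20,1,1,0,-28,20,1,1,0,-35,20,1,1,0,-42,20,1,1,0,-49,20,1,1,0,-56,20,1,1,0,-63,20,1,1,0,-70,20]'; python3 -m inch '[0,0,0,-7,20,0,0,0,-14,20,0,0,0,-21,20,0,0,0,-28,20,0,0,0,-30,20,0,0,0,-30,20]'; python3 -c "
from h import *;print(tcp(),robot.read_state()['q'][5])"
```

```text
t: 6.57
tool_pos: [0.4783, -0.3533, 0.0938]
orientation: [-3.005, 0.915, -0.007]
force: [5.6, 4.5, 3.9]
opening: 0.0395
gripper_force: 25.0
t: 7.07
tool_pos: [0.4782, -0.3536, 0.0939]
orientation: [-2.667, 1.657, -0.006]
force: [4.3, 2.7, 2.8]
opening: 0.0396
gripper_force: 25.0
(array([ 0.47815745, -0.3535543 ,  0.09386199]), np.float64(-153.70706392325894)) 1.9577665752288405
```

```bash
python3 -m inch '[0,0,0,0,65,0,0,0,0,65,0,0,0,0,65,0,0,30,0,65,0,0,70,0,65,0,0,75,7,65,0,50,75,14,65,0,50,75,21,65,0,90,75,28,65,0,90,75,35,65]';python3 -m inch '[0,10,0,7,65,0,50,0,14,65,0,90,0,21,65,10,120,0,28,65,10,150,0,35,65,20,190,0,42,65,20,230,0,49,65,20,270,0,56,65,20,310,0,63,65,20,330,0,70,65]';python3 -m inch '[10,36,0,7,65,10,36,0,14,65,10,36,0,21,65,10,36,0,28,65,10,36,0,35,65,10,36,0,42,65,10,36,0,49,65,10,36,0,56,65,10,36,0,63,65,10,36,0,70,65]';python3 -m inch '[0,0,0,7,65,0,0,0,14,65,0,0,0,21,65,0,0,0,28,65,0,0,0,35,65,0,0,0,42,65,0,0,0,49,65,0,0,0,56,65,0,0,0,63,65,0,0,0,65,65]'
python3 - <<'E'
from h import *
print(tcp(),robot.read_state()['q'][[0,5]])
c=look('wrist');cv2.imwrite('pics/w4.png',cv2.resize(c['img'],(640,480)));np.save('pics/w4T.npy',c['T'])
print(proj(c,[[.507,.106,.121]])*1.25)
E
```

```text
t: 7.9
tool_pos: [0.4755, -0.2589, 0.1663]
orientation: [-3.045, 0.763, 0.003]
force: [-0.6, 0.8, -0.5]
opening: 0.0604
gripper_force: 0.0
t: 8.73
tool_pos: [0.4954, 0.07, 0.167]
orientation: [-2.933, -1.122, -0.001]
force: [0.1, 0.2, 0.3]
opening: 0.0603
gripper_force: 0.0
t: 9.57
tool_pos: [0.5058, 0.1021, 0.1669]
orientation: [-1.762, -2.601, 0.001]
force: [0.3, 0.6, -0.1]
opening: 0.0605
gripper_force: 0.0
t: 10.4
tool_pos: [0.5058, 0.102, 0.1669]
orientation: [-0.086, -3.14, 0.001]
force: [0.3, -0.5, 0.1]
opening: 0.0598
gripper_force: 0.0
(array([0.50582407, 0.10203345, 0.16689229]), np.float64(86.84425398252813)) [ 0.09990518 -1.41576365]
[[327.0287205  271.55259614]]
```

View pics/w4.png

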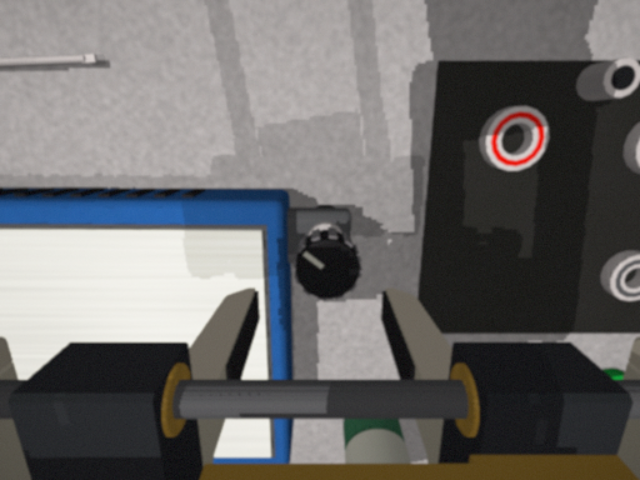

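The left knob's top is at (328,267), within 5 px of the prediction. I'll descend, grip and turn it.

```bash
python3 -m inch '[0,4,-37,0,65,0,4,-74,0,65,0,4,-74,0,65,0,4,-74,0,65,0,4,-74,0,20,0,4,-74,0,20,0,4,-74,0,20,0,4,-74,0,20,0,4,-74,0,20]' 25; python3 -m inch '[0,0,0,-7,20,0,0,0,-14,20,0,0,0,-21,20,0,0,0,-28,20,0,0,0,-35,20,0,0,0,-42,20,0,0,0,-49,20,0,0,0,-56,20,0,0,0,-63,20,0,0,0,-70,20]'; python3 -m inch '[0,0,0,-7,20,0,0,0,-14,20,0,0,0,-21,20,0,0,0,-28,20,0,0,0,-35,20,0,0,0,-42,20,0,0,0,-49,20,0,0,0,-56,20,0,0,0,-63,20,0,0,0,-70,20]';python3 -m inch '[0,0,0,-7,20,0,0,0,-14,20,0,0,0,-21,20,0,0,0,-28,20,0,0,0,-35,20,0,0,0,-42,20,0,0,0,-45,20,0,0,0,-45,20]'
```

```text
t: 11.2
tool_pos: [0.5074, 0.1064, 0.095]
orientation: [0.098, 3.137, 0.0]
force: [-0.1, 0.2, 7.0]
opening: 0.04
gripper_force: 25.0
t: 12.03
tool_pos: [0.5071, 0.1052, 0.0949]
orientation: [1.887, 2.508, -0.0]
force: [-3.5, -6.8, 9.7]
opening: 0.0394
gripper_force: 25.0
t: 12.87
tool_pos: [0.5061, 0.1053, 0.0948]
orientation: [2.986, 0.972, -0.0]
force: [-8.4, -5.9, 12.4]
opening: 0.0398
gripper_force: 25.0
t: 13.53
tool_pos: [0.506, 0.1061, 0.0948]
orientation: [3.132, -0.241, 0.001]
force: [-7.9, -2.9, 11.3]
opening: 0.0398
gripper_force: 25.0
```

```bash
python3 -m inch '[0,0,0,0,65,0,0,0,0,65,0,0,0,0,65,0,0,30,0,65,0,0,70,0,65,0,0,70,7,65,10,-40,70,14,65,10,-80,70,21,65,20,-120,70,28,65,20,-150,70,35,65]';python3 -m inch '[0,-30,0,7,65,0,-70,0,14,65,10,-110,0,21,65,10,-150,0,28,65,10,-190,0,35,65,20,-230,-5,42,65,24,-240,-5,49,65,24,-240,-5,56,65,24,-240,-5,63,65,24,-240,-5,70,65]';python3 -m inch '[0,10,0,7,65,0,10,0,14,65,0,10,0,21,65,0,10,0,28,65,0,10,0,35,65,0,10,0,42,65,0,10,0,49,65,0,10,0,56,65,0,10,0,63,65,0,10,0,70,65]';python3 -m inch '[0,0,0,7,65,0,0,0,10,65,0,0,0,10,65]'
python3 - <<'E'
from h import *
print(tcp(),robot.read_state()['q'][[0,5]])
c=look('wrist');a=c['img'];np.save('pics/w5.npy',a)
u=proj(c,[[.543,-.276,.095]])[0];x,y=int(u[0]),int(u[1]);x0,y0=x-40,y-40;print(x0,y0)
cv2.imwrite('pics/w5.png',cv2.resize(a[y0:y0+80,x0:x0+80],None,fx=7,fy=7,interpolation=cv2.INTER_NEAREST))
h=cv2.cvtColor(a,cv2.COLOR_BGR2HSV)
m=((h[...,0]<8)|(h[...,0]>172))&(h[...,1]>140)&(h[...,2]>90)
for b in blobs(m,6): print(b[0].round(2),b[1])
E
```

```text
t: 14.37
tool_pos: [0.5264, -0.0419, 0.1631]
orientation: [3.069, 0.671, 0.001]
force: [0.9, 0.0, -0.4]
opening: 0.0604
gripper_force: 0.0
t: 15.2
tool_pos: [0.5497, -0.2811, 0.1573]
orientation: [-2.131, -2.307, 0.0]
force: [0.0, 0.3, 1.0]
opening: 0.0605
gripper_force: 0.0
t: 16.03
tool_pos: [0.5499, -0.2704, 0.1577]
orientation: [-0.42, -3.113, -0.0]
force: [0.3, 0.2, -0.9]
opening: 0.0603
gripper_force: 0.0
t: 16.28
tool_pos: [0.5499, -0.2704, 0.1577]
orientation: [-0.153, -3.138, -0.0]
force: [0.4, -0.0, -0.2]
opening: 0.0605
gripper_force: 0.0
(array([ 0.54986692, -0.27041205,  0.15765826]), np.float64(84.41516210591017)) [-0.54073505 -2.01406589]
208 161
[243.51 108.3 ] [232  96  24  26 511]
[239.72 187.83] [237 185   6   7  29]
[265.38 201.5 ] [263 199   6   6  26]
[276.77 301.6 ] [274 298   7   7  30]
```

View pics/w5.png

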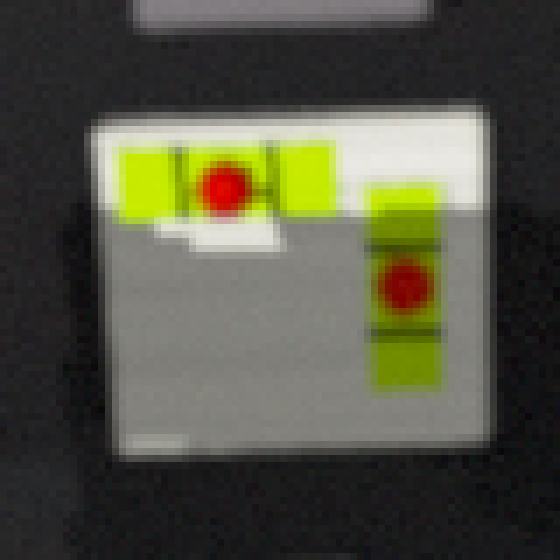

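Both balls now sit between their lines. Roll is at 225.5 against a centre of 226.5, and pitch at 287 against 289. I'll do a sub-pixel check.

```bash
python3 - <<'E'
import numpy as np,cv2
a=np.load('pics/w5.npy').astype(float);g=a[...,1]
x0,y0=208,161
def mins(p,o):
    out=[]
    for i in range(1,len(p)-1):
        base=np.median(p); 
        if p[i]<p[i-1] and p[i]<=p[i+1] and p[i]<base*.8:
            d=(p[i-1]-p[i+1])/(2*(p[i-1]-2*p[i]+p[i+1])); out.append(round(o+i+d,2))
    return out
# roll vial: rows y 148..160 /7 above ball, and below
for r in [(182,184),(183,185)]: print('roll',mins(g[r[0]:r[1],226:255].mean(0),226))
for r in [(261,262),(268,270)]: print('pitch',mins(g[188:216,r[0]:r[1]].mean(1),188))
# ball centroids weighted by redness (sat.)
red=np.clip(a[...,2]-a[...,1],0,None)
for (xa,xb,ya,yb) in [(235,246,182,194),(259,272,196,207)]:
    w=red[ya:yb,xa:xb]; Y,X=np.mgrid[ya:yb,xa:xb]; print((w*X).sum()/w.sum(),(w*Y).sum()/w.sum())
E
```

```text
roll [np.float64(233.01), np.float64(246.15)]
roll [np.float64(233.05), np.float64(239.75), np.float64(246.28)]
pitch [np.float64(196.02), np.float64(201.25), np.float64(208.11)]
pitch [np.float64(195.94), np.float64(201.72), np.float64(208.01)]
239.55950191028725 187.77430309891042
265.4420544337138 201.43590869183495
```

The remaining error is roll about 0.02° low to the right and pitch about 0.08° low at the front. Another 25° on the right screw alone nearly removes both.

```bash
python3 -m inch '[-73,-83,0,0,65,-73,-83,0,0,65,-73,-83,0,0,65,-73,-83,-30,0,65,-73,-83,-64,0,65,-73,-83,-64,0,65,-73,-83,-64,0,65,-73,-83,-64,0,65]' 25;  python3 -m inch '[0,0,0,0,20,0,0,0,0,20,0,0,0,0,20,0,0,0,0,20,0,0,0,-7,20,0,0,0,-14,20,0,0,0,-21,20,0,0,0,-26,20,0,0,0,-26,20]'; python3 -m inch '[0,0,0,0,65,0,0,0,0,65,0,0,0,0,65,0,0,30,0,65,0,0,65,0,65,37,41,65,7,65,73,83,64,14,65,73,83,64,21,65,73,83,64,26,65,73,83,64,26,65]'
python3 - <<'E'
from h import *
print(tcp())
c=look('wrist');a=c['img'];np.save('pics/w6.npy',a)
u=proj(c,[[.543,-.276,.095]])[0];x,y=int(u[0]),int(u[1]);x0,y0=x-40,y-40;print(x0,y0)
cv2.imwrite('pics/w6.png',cv2.resize(a[y0:y0+80,x0:x0+80],None,fx=7,fy=7,interpolation=cv2.INTER_NEAREST))
a=a.astype(float);g=a[...,1];red=np.clip(a[...,2]-a[...,1],0,None)
for b in blobs(red>70,6):
    x,y,w,h,_=b[1]
    if w<9:
        X,Y=np.mgrid[x-2:x+w+2,y-2:y+h+2];W=red[Y,X];bx,by=(W*X).sum()/W.sum(),(W*Y).sum()/W.sum();i,j=int(round(bx)),int(round(by))
        print((bx,by),'rowprof',g[j-4:j-2,i-12:i+13].mean(0).astype(int),i-12,'colprof',g[j-12:j+13,i+3:i+5].mean(1).astype(int),j-12)
E
```

```text
t: 17.0
tool_pos: [0.4775, -0.3536, 0.0953]
orientation: [0.158, 3.137, -0.001]
force: [-0.3, 0.5, 0.1]
opening: 0.0605
gripper_force: 0.0
t: 17.75
tool_pos: [0.4781, -0.3529, 0.0954]
orientation: [0.867, 3.018, 0.001]
force: [1.2, 4.8, 5.4]
opening: 0.0396
gripper_force: 25.0
t: 18.58
tool_pos: [0.5506, -0.2691, 0.1577]
orientation: [-0.146, -3.138, 0.0]
force: [-0.3, -0.7, -0.5]
opening: 0.0602
gripper_force: 0.0
(array([ 0.55064758, -0.26908007,  0.15768872]), np.float64(84.66911442943811))
206 160
(np.float64(237.9547142857143), np.float64(186.87985714285713)) rowprof [233 233 234 234 227 178 167 214 220 191 139  97  82 103 134 166 190 188
 151 150 206 232 233 233 233] 226 colprof [ 52 100 165 212 223 224 229 231 210 146  86  56  64 105 153 191 218 224
 224 223 192 149 131 130 128] 175
(np.float64(263.68640798729297), np.float64(201.1765373269798)) rowprof [132 133 132 131 132 135 136 133 127 106  86  72  71  80  98 122 135 134
 134 133 132 130 127  99  57] 252 colprof [230 229 223 192 148 112  88 110 131 126 107  90  81  83  96 116 129 115
  88 105 132 141 140 139 141] 189
(np.float64(274.724874575174), np.float64(301.0239520958084)) rowprof [226 202 168 128  87  58  40  35  32  27  43 109 174 198 172 119  63  34
  32  36  34  33  31  36  31] 263 colprof [243 242 242 238 210 147 124 136 116  67  24  19  18  21  27  40  49  49
  52  55  66  69  66  61  69] 289
```

View pics/w6.png

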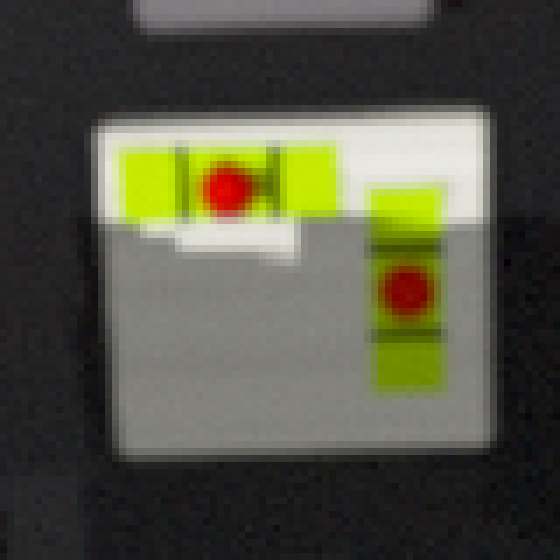

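Level: pitch centre is 201.05 with the ball at 201.18, and roll is within 0.3 px. Now the bearings, starting with a look over the mat.

```bash
python3 -m inch '[0,0,40,0,80,-20,40,80,0,80,-20,80,95,0,80,-20,120,95,0,80,-40,160,95,0,80,-60,200,95,0,80,-60,240,95,0,80,-60,280,95,0,80,-70,320,95,0,80,-80,360,95,0,80]'; python3 -m inch '[-5,240,0,0,80,-5,240,0,0,80,-5,240,0,0,80,-5,240,0,0,80,-5,240,0,0,80,-5,240,0,0,80,-5,240,0,0,80,-5,240,0,0,80,-5,240,0,0,80]'
cat > mat.py <<'E'
from h import *
np.set_printoptions(precision=4,suppress=True)
p,y=tcp();print(p,y,robot.read_state()['q'][[0,5]])
c=look('wrist');a=c['img'];h=cv2.cvtColor(a,cv2.COLOR_BGR2HSV)
m=((h[...,0]<10)|(h[...,0]>170))&(h[...,1]>60)&(h[...,2]>90)
for cn in cv2.findContours(m.astype(np.uint8),0,2)[0]:
    if cv2.contourArea(cn)>150:
        (u,v),r=cv2.minEnclosingCircle(cn);P=plane(c,[[u,v]],.018)[0];print('red',(u,v),r,P,'grip shift mm',(1000*(P-p))[:2].round(1))
lo=((a.min(2)>95)&(h[...,1]<50)).astype(np.uint8)
for cn in cv2.findContours(lo,0,2)[0]:
    (u,v),r=cv2.minEnclosingCircle(cn)
    if 10<r<45 and cv2.contourArea(cn)>.6*np.pi*r*r: P=plane(c,[[u,v]],.017)[0];print('pale',(u,v),r,P,'shift',(1000*(P-p))[:2].round(1))
cv2.imwrite('pics/mat.png',cv2.resize(a,(640,480)))
E
python3 mat.py
```

```text
t: 19.47
tool_pos: [0.4724, 0.0769, 0.253]
orientation: [0.167, 3.137, -0.0]
force: [0.6, 0.5, -0.1]
opening: 0.0743
gripper_force: 0.0
t: 20.22
tool_pos: [0.4683, 0.3152, 0.2526]
orientation: [-0.161, -3.137, 0.002]
force: [-1.0, -0.1, -0.6]
opening: 0.0744
gripper_force: 0.0
[0.4683 0.3152 0.2526] 84.11060233775515 [ 0.502 -0.966]
red (217.7888946533203, 148.7888946533203) 16.105308532714844 [0.4413 0.266  0.018 ] grip shift mm [-27.  -49.2]
red (310.1643981933594, 147.67123413085938) 16.63265037536621 [0.4525 0.3893 0.018 ] grip shift mm [-15.8  74.1]
red (495.23284912109375, 145.32846069335938) 47.04917526245117 [0.4747 0.6351 0.018 ] grip shift mm [  6.4 319.9]
pale (310.5211181640625, 147.38099670410156) 20.027095794677734 [0.4523 0.39   0.017 ] shift [-16.   74.8]
pale (218.13746643066406, 148.05929565429688) 20.14567756652832 [0.4405 0.2665 0.017 ] shift [-27.8 -48.7]
pale (262.0, 113.0) 12.16562557220459 [0.4013 0.3295 0.017 ] shift [-67.   14.3]
```

View pics/mat.png

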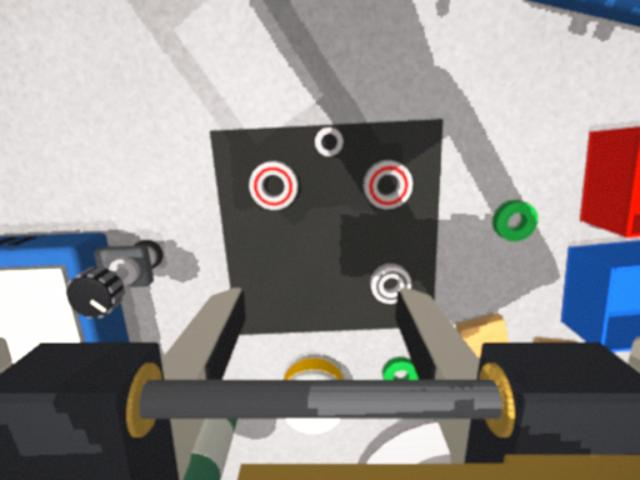

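The mat view shows red bearings at (273,186) and (388,185), a grey one at (391,284), and the socket at (329,141). I'll pick the near-heater red one first.

```bash
python3 -c "
from h import *
c=look('wrist');print('grey',plane(c,[[312.6,227]],.017))"; python3 -m inch '[-27,-49,-40,0,80,-27,-49,-80,0,80,-27,-49,-120,0,80,-27,-49,-160,0,80,-27,-49,-200,0,80,-27,-49,-225,0,80,-27,-49,-240,0,80,-27,-49,-244,0,80,-27,-49,-244,0,80]' 40; python3 -m inch '[0,0,0,0,40,0,0,0,0,40,0,0,0,0,40,0,0,0,0,40,0,0,0,0,40,0,0,0,0,40]'
```

```text
grey [[0.5691494  0.38711403 0.017     ]]
t: 21.07
tool_pos: [0.4404, 0.2658, 0.008]
orientation: [-0.161, -3.135, 0.002]
force: [-0.6, -0.1, 1.7]
opening: 0.0745
gripper_force: 0.0
t: 21.57
tool_pos: [0.4424, 0.2678, 0.0107]
orientation: [0.157, 3.135, 0.002]
force: [-0.6, -1.7, 7.1]
opening: 0.0506
gripper_force: 40.0
```

```bash
python3 -m inch '[0,0,30,0,40,0,0,70,0,40,0,0,110,0,40,0,0,150,0,40,0,0,165,0,40,15,-35,165,0,40,27,-72,165,0,40,39,-110,165,0,40,51,-148,165,0,40,63,-186,165,0,40]'; python3 -m inch '[12,-38,0,0,40,24,-76,0,0,40,36,-114,0,0,40,48,-152,0,0,40,60,-190,0,0,40,67,-220,0,0,40,67,-240,0,0,40,67,-248,0,0,40,67,-248,0,0,40]';python3 -c "
from h import *
print(tcp())"
```

```text
t: 22.4
tool_pos: [0.5042, 0.0798, 0.1745]
orientation: [0.156, 3.137, 0.0]
force: [0.1, 0.6, -0.6]
opening: 0.0509
gripper_force: 40.0
t: 23.15
tool_pos: [0.5707, -0.1683, 0.1739]
orientation: [-0.161, -3.137, 0.0]
force: [-1.0, 0.6, -0.9]
opening: 0.0506
gripper_force: 40.0
(array([ 0.5707217 , -0.16832265,  0.17388223]), np.float64(84.12810514485228))
```

```bash
python3 -m inch '[0,2,-30,0,40,0,2,-60,0,40,0,2,-72,0,40,0,2,-76,0,40,0,2,-78,0,40,0,2,-79,0,40,0,2,-79,0,40]'
```

```text
t: 23.73
tool_pos: [0.5721, -0.1647, 0.0967]
orientation: [0.156, 3.135, -0.001]
force: [-0.1, 0.3, -1.7]
opening: 0.0507
gripper_force: 40.0
```

```bash
python3 -m inch '[0,0,-1,0,40,0,0,-2,0,40,0,0,-2,0,40]';python3 -m inch '[0,0,-1,0,40,0,0,-1,0,40]'
```

```text
t: 23.98
tool_pos: [0.5714, -0.1648, 0.0936]
orientation: [0.157, 3.137, -0.001]
force: [0.3, 0.1, -1.4]
opening: 0.0508
gripper_force: 40.0
t: 24.15
tool_pos: [0.5715, -0.1648, 0.0935]
orientation: [0.157, 3.137, -0.001]
force: [-3.1, 1.1, 6.7]
opening: 0.0513
gripper_force: 40.0
```

```bash
python3 -m inch '[0,0,0,0,62,0,0,0,0,68,0,0,0,0,68,0,0,20,0,68,0,0,60,0,68,0,0,82,0,68,-8,40,82,0,68,-16,80,82,0,68,-24,120,82,0,80,-32,160,82,0,80]';python3 -m inch '[-9,40,0,0,80,-18,80,0,0,80,-27,120,0,0,80,-36,160,0,0,80,-45,200,0,0,80,-54,240,0,0,80,-63,280,0,0,80,-72,320,0,0,80,-80,350,0,0,80,-87,380,0,0,80]';python3 -m inch '[0,10,0,0,80,0,14,0,0,80,0,14,0,0,80]'; python3 mat.py
```

```text
t: 24.98
tool_pos: [0.5385, -0.0034, 0.1741]
orientation: [0.159, 3.137, 0.0]
force: [1.2, 1.1, 0.2]
opening: 0.0715
gripper_force: 0.0
t: 25.82
tool_pos: [0.451, 0.3774, 0.1739]
orientation: [0.155, 3.138, 0.0]
force: [0.8, -0.6, 0.9]
opening: 0.0741
gripper_force: 0.0
t: 26.07
tool_pos: [0.452, 0.3895, 0.1736]
orientation: [-0.155, -3.138, 0.001]
force: [1.0, -0.7, 0.8]
opening: 0.0741
gripper_force: 0.0
[0.452  0.3895 0.1736] 84.32624488355822 [ 0.6256 -0.8461]
red (256.95947265625, 180.0) 19.275516510009766 [0.4527 0.3903 0.018 ] grip shift mm [0.7 0.7]
red (486.25, 178.5) 60.76861572265625 [0.4762 0.6433 0.018 ] grip shift mm [ 24.1 253.8]
pale (264.39190673828125, 269.66217041015625) 19.930980682373047 [0.5672 0.3882 0.017 ] shift [115.2  -1.4]
pale (256.275146484375, 179.1466827392578) 23.740293502807617 [0.452  0.3896 0.017 ] shift [-0.1  0. ]
pale (194.6491241455078, 138.73684692382812) 15.955612182617188 [0.4011 0.3284 0.017 ] shift [-50.9 -61.1]
```

```bash
python3 -m inch '[0,0,-40,0,80,0,0,-80,0,80,0,0,-120,0,80,0,0,-150,0,80,0,0,-162,0,80,0,0,-166,0,80,0,0,-166,0,80]' 40; python3 -m inch '[0,0,0,0,40,0,0,0,0,40,0,0,0,0,40,0,0,0,0,40,0,0,0,0,40,0,0,30,0,40,0,0,70,0,40,0,0,110,0,40,0,0,150,0,40,0,0,166,0,40]'; python3 -m inch '[11,-38,0,0,40,22,-77,0,0,40,33,-115,0,0,40,44,-154,0,0,40,55,-192,0,0,40,66,-231,0,0,40,77,-270,0,0,40,88,-308,0,0,40,99,-347,0,0,40,109,-380,0,0,40]';python3 -m inch '[9,-36,0,0,40,15,-70,0,0,40,17,-88,0,0,40,17,-90,0,0,40,17,-90,0,0,40]'
```

```text
t: 26.7
tool_pos: [0.4524, 0.3883, 0.008]
orientation: [-0.159, -3.137, 0.001]
force: [0.4, -0.0, 0.3]
opening: 0.0745
gripper_force: 0.0
t: 27.53
tool_pos: [0.4541, 0.3911, 0.1814]
orientation: [0.156, 3.131, 0.009]
force: [0.7, 0.5, 0.3]
opening: 0.0507
gripper_force: 40.0
t: 28.37
tool_pos: [0.5612, 0.0068, 0.1743]
orientation: [0.158, 3.137, -0.001]
force: [0.4, -0.3, -1.2]
opening: 0.0507
gripper_force: 40.0
t: 28.78
tool_pos: [0.5778, -0.0816, 0.1739]
orientation: [-0.161, -3.137, -0.0]
force: [0.7, -0.0, -0.4]
opening: 0.0507
gripper_force: 40.0
```

```bash
python3 -m inch '[0,1,-30,0,40,0,1,-60,0,40,0,1,-74,0,40,0,1,-78,0,40,0,1,-79,0,40,0,1,-80,0,40,0,1,-80,0,40]';python3 -m inch '[0,0,-1,0,40,0,0,-1,0,40]'
```

```text
t: 29.37
tool_pos: [0.5791, -0.0793, 0.0955]
orientation: [0.156, 3.135, -0.001]
force: [0.3, -0.3, -0.9]
opening: 0.0509
gripper_force: 40.0
t: 29.53
tool_pos: [0.5788, -0.0797, 0.0941]
orientation: [0.157, 3.136, -0.0]
force: [0.5, 1.5, -1.1]
opening: 0.0506
gripper_force: 40.0
```

```bash
python3 -m inch '[0,0,-1,0,40,0,0,-1,0,40]';python3 -m inch '[0,0,0,0,62,0,0,0,0,68,0,0,0,0,68,0,0,20,0,68,0,0,60,0,68,0,0,82,0,68,0,40,82,0,68,0,80,82,0,68,0,120,82,0,80,0,160,82,0,80]';python3 -m inch '[0,40,0,0,80,0,80,0,0,80,0,120,0,0,80,0,160,0,0,80,0,200,0,0,80,-10,240,0,0,80,-12,280,0,0,80,-12,306,0,0,80,-12,306,0,0,80,-12,306,0,0,80]'; python3 mat.py
```

```text
t: 29.7
tool_pos: [0.5785, -0.0798, 0.0926]
orientation: [0.157, 3.136, -0.0]
force: [1.1, -0.4, 0.7]
opening: 0.0508
gripper_force: 40.0
t: 30.53
tool_pos: [0.5779, 0.0817, 0.1743]
orientation: [0.159, 3.137, 0.0]
force: [1.0, -0.5, -0.2]
opening: 0.0719
gripper_force: 0.0
t: 31.37
tool_pos: [0.5652, 0.3879, 0.1733]
orientation: [-0.153, -3.137, 0.001]
force: [0.7, -1.1, 0.0]
opening: 0.0742
gripper_force: 0.0
[0.5652 0.3879 0.1733] 84.42513739737886 [ 0.5267 -0.9468]
red (485.7836608886719, 60.0997314453125) 65.17556762695312 [0.4661 0.6249 0.018 ] grip shift mm [-99.1 237. ]
pale (256.1861572265625, 183.1542510986328) 21.392967224121094 [0.5696 0.3874 0.017 ] shift [ 4.3 -0.5]
```

```bash
python3 -m inch '[4,0,-40,0,80,4,0,-80,0,80,4,0,-120,0,80,4,0,-150,0,80,4,0,-162,0,80,4,0,-166,0,80,4,0,-166,0,80]' 40; python3 -m inch '[0,0,0,0,35,0,0,0,0,35,0,0,0,0,35,0,0,0,0,35,0,0,0,0,35,0,0,30,0,35,0,0,70,0,35,0,0,110,0,35,0,0,150,0,35,0,0,166,0,35]'; python3 -m inch '[0,-40,0,0,35,0,-80,0,0,35,0,-120,0,0,35,4,-160,0,0,35,8,-200,0,0,35,12,-240,0,0,35,14,-280,0,0,35,14,-320,0,0,35,14,-360,0,0,35,14,-383,0,0,35]';python3 -m inch '[0,0,0,0,35,0,0,0,0,35]'
```

```text
t: 32.0
tool_pos: [0.5702, 0.3853, 0.0079]
orientation: [-0.159, -3.137, 0.001]
force: [-0.0, -0.0, 0.9]
opening: 0.0741
gripper_force: 0.0
t: 32.83
tool_pos: [0.5723, 0.3878, 0.1819]
orientation: [0.156, 3.13, 0.008]
force: [0.5, 0.7, 0.4]
opening: 0.0463
gripper_force: 40.0
t: 33.67
tool_pos: [0.5836, -0.0006, 0.1741]
orientation: [0.16, 3.137, -0.002]
force: [-0.2, -0.3, -0.8]
opening: 0.0456
gripper_force: 40.0
t: 33.83
tool_pos: [0.5839, 0.0021, 0.1741]
orientation: [0.162, 3.137, 0.0]
force: [0.2, -0.1, -1.6]
opening: 0.046
gripper_force: 40.0
```

```bash
python3 -m inch '[0,3,-30,0,35,0,3,-60,0,35,0,3,-74,0,35,0,3,-78,0,35,0,3,-79,0,35,0,3,-81,0,35,0,3,-81,0,35]';python3 -m inch '[0,0,-1,0,35,0,0,-1,0,35,0,0,-1,0,62,0,0,-1,0,66,0,0,-1,0,66,0,0,20,0,66,0,0,60,0,66,0,0,80,0,66,0,0,120,0,66,0,0,130,0,66]';python3 -m inch '[-10,-40,0,0,66,-30,-80,20,0,66,-50,-90,30,0,66,-50,-90,30,0,66,-50,-90,30,0,66]'; python3 - <<'E'
from h import *
print(tcp());c=look('wrist');cv2.imwrite('pics/w7.png',cv2.resize(c['img'],(640,480)))
E
```

```text
t: 34.42
tool_pos: [0.585, 0.0069, 0.0943]
orientation: [0.156, 3.135, 0.0]
force: [-0.3, 0.4, -1.2]
opening: 0.0456
gripper_force: 40.0
t: 35.25
tool_pos: [0.5865, 0.0061, 0.23]
orientation: [0.157, 3.129, -0.0]
force: [1.0, -0.5, 1.3]
opening: 0.0612
gripper_force: 0.0
t: 35.67
tool_pos: [0.5342, -0.0849, 0.2544]
orientation: [0.161, 3.134, -0.001]
force: [0.3, 0.2, 0.2]
opening: 0.0609
gripper_force: 0.0
(array([ 0.53418022, -0.08486488,  0.25436278]), np.float64(84.12611526601911))
```

View pics/w7.png

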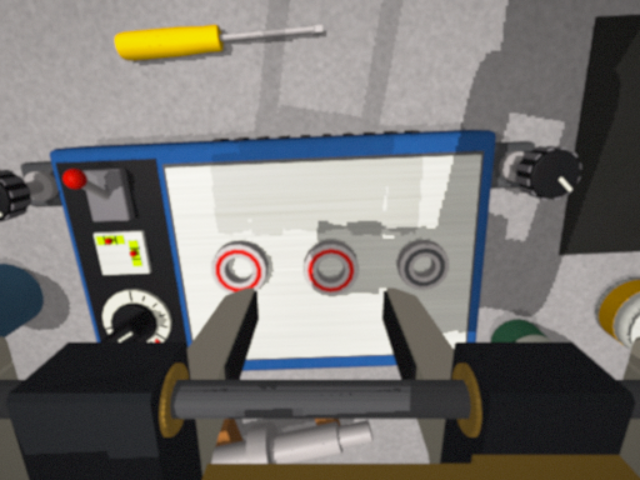

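All three bearings lie flat with wide gaps, at (241,268), (330,268) and (422,263). Next is the thermostat, viewed from closer.

```bash
python3 -m inch '[20,-40,0,0,66,40,-80,-10,0,66,60,-120,-30,0,66,70,-150,-34,0,66,76,-180,-34,0,66,76,-196,-34,0,66,76,-196,-34,0,66,76,-196,-34,0,66]'; python3 - <<'E'
from h import *
np.set_printoptions(precision=4,suppress=True)
print(tcp(),robot.read_state()['q'][[0,5]]);c=look('wrist');a=c['img']
Pn=[.615,-.281,.126];u=proj(c,[Pn])[0];print(u)
h=cv2.cvtColor(a,cv2.COLOR_BGR2HSV)
x0,y0=int(u[0])-55,int(u[1])-45
m=(a.min(2)>120);m[:y0]=0;m[y0+95:]=0;m[:,:x0]=0;m[:,x0+110:]=0
for b,s in blobs(m,8): print(b,s)
m=((h[...,0]<8)|(h[...,0]>172))&(h[...,1]>140)&(h[...,2]>90)
for b in blobs(m,6): print('red',b[0].round(2),b[1],plane(c,[b[0]],.083))
cv2.imwrite('pics/w8.png',cv2.resize(a[y0:y0+95,x0:x0+110],None,fx=6,fy=6,interpolation=cv2.INTER_NEAREST));print(x0,y0)
E
```

```text
t: 36.38
tool_pos: [0.6101, -0.2792, 0.2177]
orientation: [-0.158, -3.136, -0.002]
force: [-0.0, 1.0, -0.3]
opening: 0.0614
gripper_force: 0.0
(array([ 0.6101, -0.2792,  0.2177]), np.float64(84.22956152155291)) [-0.5059 -1.976 ]
[254.6521 202.699 ]
[218.1951 214.7877] [ 199  157  107   95 1107]
[307.5526 175.9474] [307 157   2  42  76]
[248.326  180.0164] [ 224  162   62   56 1098]
[282.913  192.8696] [279 189   8   8  46]
[280.3333 203.3333] [277 201   8   5  21]
[307.5161 215.9839] [307 200   2  32  62]
[262.6944 217.3278] [246 209  34  14 180]
red [248.61  23.86] [239  12  21  24 361] [[ 0.461  -0.2708  0.083 ]]
red [244.72 108.11] [243 106   5   5  18] [[ 0.5326 -0.2823  0.083 ]]
red [372.89 136.45] [351 115  45  45 496] [[ 0.5723 -0.1586  0.083 ]]
red [267.  121.5] [265 120   5   4  16] [[ 0.5473 -0.262   0.083 ]]
red [489.97 154.68] [471 133  41  44 412] [[ 0.6027 -0.0403  0.083 ]]
red [277.87 218.22] [273 212  10  12  45] [[ 0.65   -0.2595  0.083 ]]
199 157
```

View pics/w8.png

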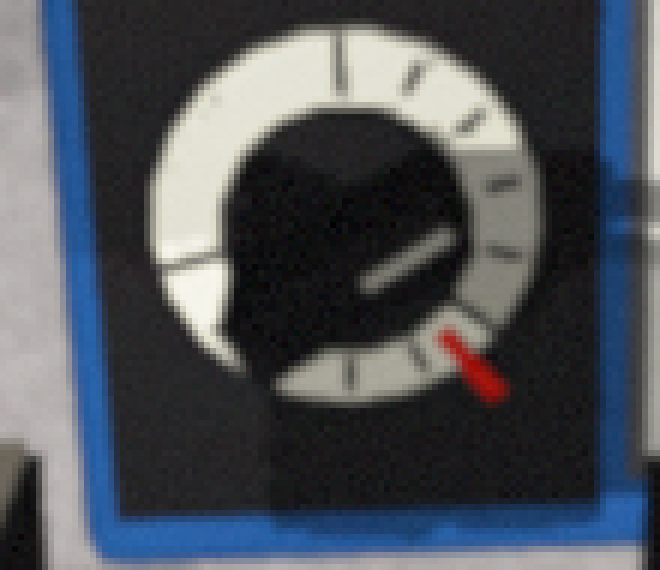

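The pointer runs from (365,285) to (452,238) on the bar, the dial centre is about (347,215), and the red mark is at (470,365).

```bash
python3 - <<'E'
from h import *
np.set_printoptions(precision=4,suppress=True)
c=look('wrist');f=lambda x,y:(199+x/6-.4,157+y/6-.4)
C=plane(c,[f(347,215)],.083)[0];print('dial C',C)
P=plane(c,[f(365,285),f(452,238)],.126);d=P[1]-P[0];print('pointer',P,np.degrees(np.arctan2(d[1],d[0])))
T=plane(c,[f(340,35),f(340,95)],.083);Rm=plane(c,[f(445,335),f(495,395)],.083)
for n,Q in (('0',T[0]-C),('red',Rm[0]-C),('red2',Rm[1]-C),('ptr end',P[1]-C)): print(n,np.degrees(np.arctan2(Q[1],Q[0])),np.linalg.norm(Q[:2]))
print(tcp())
E
```

```text
dial C [ 0.619  -0.2787  0.083 ]
pointer [[ 0.6172 -0.2759  0.126 ]
 [ 0.611  -0.2621  0.126 ]] 114.10414475296514
0 176.44854037877076 0.032104245488566434
red 32.273436241598425 0.028601753204541062
red2 32.461828566916246 0.043481462354925005
ptr end 115.65166360631 0.018442741829182856
(array([ 0.6103, -0.2779,  0.2188]), np.float64(84.33964466688532))
```

```bash
python3 -m inch '[8,0,0,-7,50,8,0,0,-14,50,8,0,0,-21,50,8,0,0,-28,50,8,0,0,-35,50,8,0,-20,-42,50,8,0,-40,-49,50,8,0,-60,-56,50,8,0,-80,-60,50,8,0,-80,-60,50]' 20;python3 -c "
from h import *
print(tcp())"
```

```text
t: 37.32
tool_pos: [0.6159, -0.2762, 0.1342]
orientation: [-1.703, -2.632, 0.0]
force: [-0.4, 1.3, -0.7]
opening: 0.0466
gripper_force: 0.0
(array([ 0.6159192 , -0.27624809,  0.13421421]), np.float64(24.19368712036614))
```

```bash
python3 -m inch '[2,-2,-15,0,50,2,-2,-30,0,50,2,-2,-34,0,50,2,-2,-34,0,50,2,-2,-34,0,10,2,-2,-34,0,10,2,-2,-34,0,10,2,-2,-34,0,10,2,-2,-34,0,10,2,-2,-34,0,10]' 20;python3 -m inch '[0,0,0,-7,10,0,0,0,-14,10,0,0,0,-21,10,0,0,0,-28,10,0,0,0,-35,10,0,0,0,-42,10,0,0,0,-49,10,0,0,0,-56,10,0,0,0,-63,10,0,0,0,-70,10]';python3 -m inch '[0,0,0,-7,10,0,0,0,-10,10,0,0,0,-10,10,0,0,0,-10,10]';python3 -c "
from h import *
print(tcp())"
```

```text
t: 38.15
tool_pos: [0.6198, -0.2821, 0.1055]
orientation: [1.705, 2.639, -0.001]
force: [-1.1, -0.0, 1.5]
opening: 0.0139
gripper_force: 19.7
t: 38.98
tool_pos: [0.6171, -0.2814, 0.1054]
orientation: [-2.911, -1.173, 0.008]
force: [-16.1, 4.1, 13.0]
opening: 0.0139
gripper_force: 19.9
t: 39.32
tool_pos: [0.6169, -0.2811, 0.1054]
orientation: [-2.999, -0.923, 0.009]
force: [-18.2, 4.3, 12.3]
opening: 0.0137
gripper_force: 20.0
(array([ 0.61691493, -0.28105809,  0.10542575]), np.float64(-55.77496647800304))
```

```bash
python3 -m inch '[-2,0,0,0,10,-2,0,0,0,50,-2,0,0,0,50,-2,0,0,0,50,-2,0,0,0,50,-4,0,40,0,50,-8,0,80,0,50,-8,0,115,0,50,-8,0,115,0,50]';python3 - <<'E'
from h import *
np.set_printoptions(precision=4,suppress=True)
print(tcp(),robot.read_state()['q'][[0,5]]);c=look('wrist');a=c['img'];np.save('pics/w9.npy',a);np.save('pics/w9T.npy',c['T'])
u=proj(c,[[.619,-.279,.1]])[0];x0,y0=int(u[0])-60,int(u[1])-48;print(x0,y0)
cv2.imwrite('pics/w9.png',cv2.resize(a[y0:y0+96,x0:x0+120],None,fx=6,fy=6,interpolation=cv2.INTER_NEAREST))
E
```

```text
t: 40.07
tool_pos: [0.6156, -0.2836, 0.2305]
orientation: [2.992, 0.922, 0.015]
force: [1.2, -0.9, 1.4]
opening: 0.0466
gripper_force: 0.0
(array([ 0.6156, -0.2836,  0.2305]), np.float64(-55.735948363635984)) [-0.5074  0.4653]
192 133
```

View pics/w9.png

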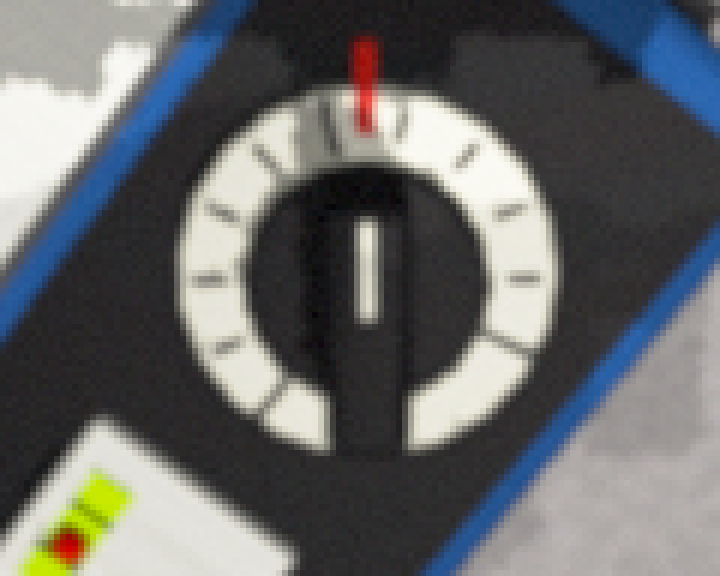

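The pointer lines up with the red mark at x≈367. Now to the switch: shut the fingers and go in front of the toggle.

```bash
python3 -m inch '[-35,3,0,-7,0,-70,5,0,-14,0,-105,8,0,-21,0,-140,11,0,-28,0,-176,13,0,-35,0,-176,13,0,-38,0,-176,13,0,-38,0,-176,13,0,-38,0,-176,13,0,-38,0]' 10;python3 - <<'E'
from h import *
np.set_printoptions(precision=4,suppress=True)
print(tcp(),robot.read_state()['opening']);c=look('wrist');a=c['img'];h=cv2.cvtColor(a,cv2.COLOR_BGR2HSV)
m=((h[...,0]<8)|(h[...,0]>172))&(h[...,1]>140)&(h[...,2]>90)
for b in blobs(m,6): print('red',b[0].round(2),b[1],plane(c,[b[0]],.129))
t=look('top');h=cv2.cvtColor(t['img'],cv2.COLOR_BGR2HSV)
m=((h[...,0]<8)|(h[...,0]>172))&(h[...,1]>140)&(h[...,2]>90)
for b in blobs(m,3): 
    if b[1][4]<60: print('top red',b[0].round(2),plane(t,[b[0]],.129))
E
```

```text
t: 40.87
tool_pos: [0.4367, -0.2688, 0.2197]
orientation: [-3.14, 0.098, -0.0]
force: [0.7, 0.8, -0.9]
opening: 0.0004
gripper_force: 0.0
(array([ 0.4367, -0.2688,  0.2197]), np.float64(-93.59210593491404)) 0.0004111809705331453
red [ 6.12 26.29] [  0   2  13  46 216] [[ 0.5866 -0.0874  0.129 ]]
red [126.45  47.42] [103  22  48  53 650] [[ 0.5664 -0.1762  0.129 ]]
red [241.19  71.86] [239  70   5   5  21] [[ 0.5432 -0.264   0.129 ]]
red [263.53  86.65] [262  85   4   5  17] [[ 0.531  -0.2811  0.129 ]]
red [255.37 160.45] [247 152  18  18 248] [[ 0.4712 -0.2707  0.129 ]]
top red [216.   123.09] [[0.7532 0.1486 0.129 ]]
top red [334.4 158.2] [[ 0.6422 -0.2527  0.129 ]]
top red [450.67 215.33] [[ 0.4565 -0.6563  0.129 ]]
```

```bash
python3 -m inch '[0,-2,-40,0,0,0,-2,-80,0,0,0,-2,-104,0,0,0,-2,-104,0,0,0,-2,-104,0,0]' 10; python3 -m inch '[8,0,0,0,0,16,0,0,0,0,24,0,0,0,0,30,0,0,0,0,36,0,0,0,0,42,0,0,0,0,48,0,0,0,0,52,0,0,0,0,52,0,0,0,0]'
```

```text
t: 41.38
tool_pos: [0.4355, -0.2698, 0.1147]
orientation: [-3.138, 0.101, 0.005]
force: [1.4, -1.1, 0.3]
opening: 0.0006
gripper_force: 0.0
t: 42.13
tool_pos: [0.4885, -0.2706, 0.1156]
orientation: [-3.14, 0.102, 0.001]
force: [-0.8, -1.7, 0.4]
opening: 0.0008
gripper_force: 0.4
```

```bash
python3 -m inch '[4,0,0,0,0,7,0,0,0,0,7,0,0,0,0]'; python3 -m inch '[2,0,0,0,0,3,0,0,0,0,3,0,0,0,0]'
```

```text
t: 42.38
tool_pos: [0.4927, -0.2706, 0.1151]
orientation: [-3.139, 0.103, 0.009]
force: [-11.8, -1.3, 3.7]
opening: 0.0005
gripper_force: 6.4
t: 42.63
tool_pos: [0.4934, -0.2706, 0.1148]
orientation: [-3.139, 0.104, 0.016]
force: [-22.8, -0.5, 9.9]
opening: 0.0005
gripper_force: 11.9
```

The toggle is against its stop, with force rising to 23 N. I'll back off and check everything.

```bash
python3 -m inch '[-12,0,0,0,0,-30,0,0,0,0,-40,0,30,0,0,-50,0,70,0,0,-60,0,105,0,0,-60,0,105,0,0,-60,0,105,0,0]'; python3 - <<'E'
from h import *
np.set_printoptions(precision=4,suppress=True)
print(tcp());c=look('wrist');a=c['img'];h=cv2.cvtColor(a,cv2.COLOR_BGR2HSV)
m=((h[...,0]<8)|(h[...,0]>172))&(h[...,1]>140)&(h[...,2]>90)
for b in blobs(m,6): print('red',b[0].round(2),b[1],plane(c,[b[0]],.129))
t=look('top')['img']
W=np.hstack([cv2.resize(a[:230,:360],(480,307)),cv2.resize(a[50:130,210:290],(307,307),interpolation=cv2.INTER_NEAREST)])
Tt=cv2.resize(t[90:270,110:460],(787,405))[60:350]
cv2.imwrite('pics/fin.png',np.vstack([W,Tt]))
E
```

```text
t: 43.22
tool_pos: [0.4396, -0.2718, 0.2245]
orientation: [3.136, -0.103, 0.009]
force: [-0.3, 0.4, -1.4]
opening: 0.0006
gripper_force: 0.0
(array([ 0.4396, -0.2718,  0.2245]), np.float64(-93.76398262222779))
red [ 7.23 33.14] [  0   9  14  46 229] [[ 0.587  -0.0871  0.129 ]]
red [125.45  53.62] [102  29  48  51 619] [[ 0.5666 -0.1764  0.129 ]]
red [237.5   76.78] [236  75   4   5  18] [[ 0.5435 -0.2642  0.129 ]]
red [259.4  91.4] [258  90   4   4  15] [[ 0.5311 -0.2814  0.129 ]]
red [251.36 116.56] [243 107  18  20 279] [[ 0.5114 -0.2733  0.129 ]]
```

View pics/fin.png

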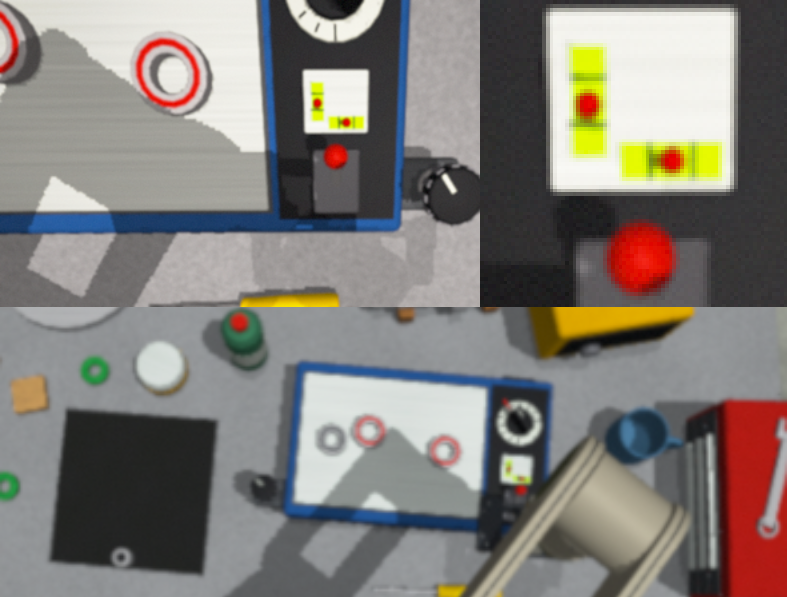

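The switch ball moved 40 mm, so it is fully over, and both level balls are still between their lines. The top view, however, shows the middle red bearing at (368,430), knocked toward the grey one at (331,438). I'll measure that gap from close by.

```bash
python3 -m inch '[30,40,20,0,0,60,80,30,0,0,90,120,30,0,0,110,160,30,0,0,110,200,30,0,0,110,235,30,0,0,110,235,30,0,0,110,235,30,0,0,110,235,30,0,0]'; cat > pl.py <<'E'
from h import *
np.set_printoptions(precision=4,suppress=True)
print(tcp());c=look('wrist');a=c['img'];h=cv2.cvtColor(a,cv2.COLOR_BGR2HSV)
m=((h[...,0]<10)|(h[...,0]>170))&(h[...,1]>60)&(h[...,2]>60)
out=[]
for cn in cv2.findContours(m.astype(np.uint8),0,2)[0]:
    if cv2.contourArea(cn)>250:
        (u,v),ax,_=cv2.fitEllipse(cn);print('red',(u,v),ax,plane(c,[[u,v]],.101)[0])
        # width check of seal ring, mm
g=((a.max(2)<105)&(h[...,1]<60)).astype(np.uint8)
for cn in cv2.findContours(g,0,2)[0]:
    if 200<cv2.contourArea(cn)<3000 and len(cn)>20:
        (u,v),ax,_=cv2.fitEllipse(cn)
        if ax[0]/ax[1]>.8: print('dark',(u,v),ax,plane(c,[[u,v]],.100)[0])
cv2.imwrite('pics/pl.png',a)
E
python3 pl.py
```

```text
t: 44.07
tool_pos: [0.5474, -0.0342, 0.2488]
orientation: [-3.14, 0.098, 0.005]
force: [0.2, -0.5, -0.1]
opening: 0.0003
gripper_force: 0.0
(array([ 0.5474, -0.0342,  0.2488]), np.float64(-93.55757490549271))
red (377.99249267578125, 152.02748107910156) (37.726402282714844, 42.701271057128906) [ 0.5712 -0.1648  0.101 ]
red (268.4310607910156, 131.81105041503906) (40.98554611206055, 41.92582702636719) [ 0.5993 -0.0506  0.101 ]
dark (214.93760681152344, 148.751708984375) (32.80488204956055, 35.45494842529297) [0.5851 0.0064 0.1   ]
```

The gap is about 9 mm, which is borderline. The right way is to turn the switch off, re-seat that bearing, and then push the switch on again as the last action.

```bash
python3 -m inch '[-3,-40,0,0,0,-6,-80,0,0,0,-9,-120,0,0,0,-9,-160,0,0,0,-9,-200,0,0,0,-9,-238,0,0,0,-9,-238,0,0,0,-9,-238,-40,0,0,-9,-238,-80,0,0,-9,-238,-100,0,0]' 10; python3 -m inch '[0,0,-20,0,0,0,0,-34,0,0,0,0,-34,0,0,0,0,-34,0,0]'; python3 -m inch '[-8,0,0,0,0,-16,0,0,0,0,-24,0,0,0,0,-32,0,0,0,0,-40,0,0,0,0,-46,0,0,0,0,-50,0,0,0,0,-52,0,0,0,0,-52,0,0,0,0]'
```

```text
t: 44.95
tool_pos: [0.5357, -0.2743, 0.1451]
orientation: [-3.137, 0.107, 0.009]
force: [-0.9, 0.8, -1.1]
opening: 0.0009
gripper_force: 0.0
t: 45.28
tool_pos: [0.5381, -0.2741, 0.1163]
orientation: [-3.139, 0.104, 0.003]
force: [-0.4, -0.5, 0.3]
opening: 0.0001
gripper_force: 0.0
t: 46.03
tool_pos: [0.4881, -0.2735, 0.1176]
orientation: [3.14, -0.103, 0.006]
force: [8.1, 1.3, 1.3]
opening: 0.0
gripper_force: 3.6
```

```bash
python3 -m inch '[14,0,0,0,0,14,0,30,0,0,14,0,65,7,0,30,30,65,14,0,50,70,65,21,40,70,110,65,28,80,90,150,65,35,80,109,190,65,42,80,109,221,65,49,80,109,221,65,56,80]'; python3 -m inch '[0,0,0,7,80,0,0,0,14,80,0,0,0,21,80,0,0,0,28,80,0,0,0,35,80,0,0,0,42,80,0,0,0,49,80,0,0,0,52,80,0,0,0,52,80]';python3 pl.py
```

```text
t: 46.87
tool_pos: [0.596, -0.0456, 0.1812]
orientation: [-2.81, -1.399, 0.0]
force: [0.8, -0.3, 0.5]
opening: 0.0357
gripper_force: 0.0
t: 47.62
tool_pos: [0.5951, -0.0529, 0.1812]
orientation: [-1.925, -2.481, 0.002]
force: [1.0, -0.2, 0.6]
opening: 0.0742
gripper_force: 0.0
(array([ 0.5951, -0.0529,  0.1812]), np.float64(14.402584307416726))
red (202.64715576171875, 299.13226318359375) (32.736854553222656, 41.608524322509766) [ 0.5699 -0.163   0.101 ]
red (260.6905822753906, 198.84768676757812) (46.4964485168457, 48.916439056396484) [ 0.5985 -0.0497  0.101 ]
dark (261.7425537109375, 193.52276611328125) (47.784183502197266, 51.869564056396484) [ 0.5983 -0.0451  0.1   ]
dark (260.5789794921875, 133.42221069335938) (49.38884735107422, 53.092506408691406) [0.5843 0.0043 0.1   ]
```

```bash
python3 -m inch '[4,3,-30,0,80,4,3,-60,0,80,4,3,-78,0,80,4,3,-84,0,80,4,3,-85,0,80,4,3,-85,0,80]' 40; python3 -m inch '[0,0,0,0,40,0,0,0,0,40,0,0,0,0,40,0,0,0,0,40,0,0,0,0,40,0,0,10,0,40,0,0,20,0,40,0,0,20,0,40]'; python3 -m inch '[-10,-15,0,0,40,-21,-29,0,0,40,-21,-29,0,0,40,-21,-29,-10,0,40,-21,-29,-16,0,40,-21,-29,-18,0,40,-21,-29,-19,0,40,-21,-29,-19,0,40]'
```

```text
t: 48.17
tool_pos: [0.6, -0.0498, 0.0974]
orientation: [-1.93, -2.479, 0.0]
force: [1.0, -1.1, 0.3]
opening: 0.0742
gripper_force: 0.0
t: 48.83
tool_pos: [0.6016, -0.0499, 0.12]
orientation: [1.926, 2.477, 0.003]
force: [-0.1, -0.5, -0.8]
opening: 0.0497
gripper_force: 40.0
t: 49.5
tool_pos: [0.5788, -0.0781, 0.098]
orientation: [-1.927, -2.48, 0.001]
force: [-5.1, -0.5, 5.2]
opening: 0.0492
gripper_force: 40.0
```

```bash
python3 -m inch '[0,0,0,0,58,0,0,0,0,65,0,0,0,0,70,0,0,0,0,70,0,0,30,0,70,0,0,70,0,70,0,0,110,0,40,-15,-5,140,0,40,-15,-5,140,0,40]'; python3 pl.py; python3 - <<'E'
from h import *
t=look('top');a=t['img'];print(a.shape);cv2.imwrite('pics/top_last.png',a)
E
```

```text
t: 50.25
tool_pos: [0.5665, -0.0848, 0.2466]
orientation: [1.922, 2.472, 0.007]
force: [0.2, -0.5, 1.0]
opening: 0.0496
gripper_force: 0.0
(array([ 0.5665, -0.0848,  0.2466]), np.float64(14.26777633343374))
red (240.98797607421875, 245.6547393798828) (33.005619049072266, 36.742549896240234) [ 0.5704 -0.1639  0.101 ]
red (267.16558837890625, 177.40618896484375) (38.272491455078125, 39.47610092163086) [ 0.5787 -0.0777  0.101 ]
dark (294.7137451171875, 99.23110961914062) (36.6947135925293, 38.91458511352539) [0.5848 0.0063 0.1   ]
(384, 512, 3)
```

B is now re-seated, with centre spacings of 86 and 84 mm. Now the switch on, as the last action.

```bash
python3 -m inch '[-20,-30,0,7,0,-45,-60,0,14,0,-70,-90,0,21,0,-95,-120,0,28,0,-120,-150,0,35,0,-130,-180,0,42,0,-130,-186,-20,49,0,-130,-186,-27,56,0,-130,-186,-27,63,0,-130,-186,-27,70,0]' 10; python3 -m inch '[0,0,0,2,0,0,0,0,2,0,0,0,0,2,0]'; python3 - <<'E'
from h import *
np.set_printoptions(precision=4,suppress=True)
print(tcp(),robot.read_state()['opening']);c=look('wrist');a=c['img'];h=cv2.cvtColor(a,cv2.COLOR_BGR2HSV)
m=((h[...,0]<8)|(h[...,0]>172))&(h[...,1]>140)&(h[...,2]>90)
for b in blobs(m,6): print('red',b[0].round(2),b[1],plane(c,[b[0]],.129))
E
```

```text
t: 51.18
tool_pos: [0.4325, -0.269, 0.2075]
orientation: [-0.19, -3.131, -0.005]
force: [-0.3, -0.1, 0.5]
opening: 0.0003
gripper_force: 0.0
t: 51.43
tool_pos: [0.4335, -0.2691, 0.2091]
orientation: [-0.147, -3.136, -0.003]
force: [0.3, 0.1, 0.8]
opening: 0.0007
gripper_force: 0.0
(array([ 0.4335, -0.2691,  0.2091]), np.float64(84.64874702266648)) 0.0007012392278660325
red [373.84 293.17] [362 287  20  18  87] [[ 0.5368 -0.1649  0.129 ]]
red [444.88 293.85] [424 287  38  18 155] [[ 0.544  -0.0967  0.129 ]]
```

```bash
python3 -m inch '[0,-3,-40,0,0,0,-3,-80,0,0,0,-3,-94,0,0,0,-3,-94,0,0,0,-3,-94,0,0]' 10; python3 -m inch '[8,0,0,0,0,16,0,0,0,0,24,0,0,0,0,30,0,0,0,0,36,0,0,0,0,42,0,0,0,0,48,0,0,0,0,54,0,0,0,0,58,0,0,0,0,58,0,0,0,0]'
```

```text
t: 51.9
tool_pos: [0.4333, -0.272, 0.116]
orientation: [-0.145, -3.136, -0.002]
force: [0.5, -0.1, 0.8]
opening: 0.0007
gripper_force: 0.0
t: 52.73
tool_pos: [0.4921, -0.2722, 0.1163]
orientation: [-0.143, -3.137, -0.001]
force: [-3.6, 1.3, 0.5]
opening: 0.0007
gripper_force: 1.1
```

```bash
python3 -m inch '[2,0,0,0,0,4,0,0,0,0,5,0,0,0,0,5,0,0,0,0]'
```

```text
t: 53.07
tool_pos: [0.4934, -0.2723, 0.1159]
orientation: [-0.144, -3.131, -0.002]
force: [-18.7, 0.9, 6.7]
opening: 0.0008
gripper_force: 8.4
```

```bash
python3 -m inch '[-12,0,0,0,0,-30,0,0,0,0,-40,0,40,0,0,-40,0,80,0,0,-20,0,90,0,0,10,0,90,0,0,40,0,90,0,0,56,20,90,0,0,56,20,90,0,0]'; python3 - <<'E'
from h import *
np.set_printoptions(precision=4,suppress=True)
print(tcp());c=look('wrist');a=c['img'];h=cv2.cvtColor(a,cv2.COLOR_BGR2HSV)
m=((h[...,0]<8)|(h[...,0]>172))&(h[...,1]>140)&(h[...,2]>90)
for b in blobs(m,6): print('red',b[0].round(2),b[1],plane(c,[b[0]],.129)[0], plane(c,[b[0]],.095)[0])
lime=((h[...,0]>22)&(h[...,0]<45)&(h[...,1]>150)&(h[...,2]>70))
for b in blobs(lime,8):
    if b[1][0]>180 and b[1][0]<330: print('lime',b)
red=np.clip(a[...,2].astype(float)-a[...,1],0,None);g=a[...,1].astype(int)
for b in blobs(m,6):
    if b[1][2]<9: i,j=b[0].round().astype(int);print(b[0],g[j-3,i-10:i+11],i-10,'|',g[j-10:j+11,i+3],j-10)
E
```

```text
t: 53.82
tool_pos: [0.556, -0.2501, 0.2067]
orientation: [0.141, 3.137, 0.002]
force: [-0.0, 0.6, -0.8]
opening: 0.0002
gripper_force: 0.0
(array([ 0.556 , -0.2501,  0.2067]), np.float64(84.8670954042246))
red [222.66 152.37] [213 144  20  18 277] [ 0.5106 -0.2734  0.129 ] [ 0.516  -0.2777  0.095 ]
red [220.53 168.87] [219 167   4   5  15] [ 0.5241 -0.2769  0.129 ] [ 0.5314 -0.2816  0.095 ]
red [242.53 181.35] [241 179   4   5  17] [ 0.5365 -0.2598  0.129 ] [ 0.5455 -0.2621  0.095 ]
red [345.25 197.96] [324 178  44  41 445] [ 0.5591 -0.1736  0.129 ] [ 0.5713 -0.1638  0.095 ]
red [435.28 198.44] [414 179  44  41 443] [ 0.5665 -0.0966  0.129 ] [ 0.5797 -0.0761  0.095 ]
red [255.91 271.64] [255 270   3   4  11] [ 0.6241 -0.2564  0.129 ] [ 0.6454 -0.2582  0.095 ]
lime (array([221.1312, 167.8   ]), array([209, 164,  25,   9, 160], dtype=int32))
lime (array([242.6859, 181.0705]), array([239, 169,   9,  25, 156], dtype=int32))
[220.5333 168.8667] [232 233 232 213 164 193 216 184 139 105 102 129 172 195 185 154 197 231
 234 233 232] 211 | [ 11  18  73 156 213 228 228 195 128  92  97 143 189 217 226 223 223 224
 225 223 223] 159
[242.5294 181.3529] [225 224 224 224 224 225 220 193 154 105  82  99 140 196 217 217 219 224
 213 168  98] 233 | [227 228 229 226 195 148 166 196 193 180 159 138 133 143 138 111  99 125
 136 137 136] 171
[255.9091 271.6364] [104 103 102 105 103 100  82  39  22  23  22  21  26  47  87 103 104 106
 103 100 106] 246 | [55 58 54 58 56 56 50 47 48 47 49 49 48 49 50 47 49 45 39 44 43] 262
```

Everything checks out: both balls are centred (roll 220.5 of 220.5, pitch 181.4 of 181.5), the switch is at its on stop, and the bearings are spaced.

```bash
python3 -c "
from plant import job
print(job.close_job())"
```

```text
the job is handed in; nothing more can be done
None
```

I handed the job in with the heater level, all three bearings on the plate with about 35 mm gaps, and the thermostat at 110; one bearing was found knocked after the first switch-on, so I switched off, re-seated it, and pushed the switch on again as the last action.

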